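# Feed a blank along the trimming-jig fence with the push stick

### The arm

A 6-joint arm with a two-finger parallel gripper is mounted at the origin on a cart in front of the work surface, level with it; the furniture and walls round the work are solid. World frame = base frame: x ahead of the robot, y to its left, z up, the work surface at z = 0. Lengths are in m, angles in rad, forces in N, time in s.
With the tool pointing down it reaches from about 0.35 to 0.925 m from the base axis. Payload 6.4 kg.
Tool frame: the origin (TCP) lies where the fingers leave the gripper's body, on its centre line; the fingertips stand env.tcp_to_tips ahead of it and the grasp point (between the pads) lies 78 mm ahead of it (env.tcp_to_tips is the distance from the TCP to the fingertips, in m); z points along the fingers, y is the direction in which the jaws open and shut (so a half turn about z gives the same grasp; the last joint's range is limited). The gripper opens to 94 mm and grips with 3 to 60 N. Pads are 16 mm wide; open, the fingers measure 119 mm over their backs; the gripper's body (75 mm by 177 mm) begins 78 mm behind the grasp point.
Start: joints at [-1.492, 0.245, 1.558, -0, 1.339, -0.174], TCP at [0.163, -0.629, 0.303] pointing down, gripper open.
Joint ranges: [-3.13, 3.13], [-1.02, 2.26], [0.13, 2.54], [-0.95, 4.09], [0.21, 2.88], [-2.74, 2.74]. Speed limits (rad/s): [2.57, 2.57, 3.14, 3.14, 3.14, 3.14].

### API

Orientations are given as a rotation vector (axis times angle).
In Python, from plant import get_state, eyes, order, env gives the robot as it stands.
- The arm moves only by the shell command python3 -m jog 'ROWS' [FORCE]. ROWS is text: rows parted by semicolons, each of 7 numbers parted by spaces: the shift along the tool's x, y, z in mm, then the turn, a rotation vector about the tool's x, y, z in rad, then the finger opening in mm, from 0 to 94. In form: tx ty tz rx ry rz hand; .... A call has 1 to 8 rows; each row shifts and turns the commanded pose from where the row before left it, along the tool's axes as they then stand; what a row does not reach is not made up. A row lasts 1/10 s, in which the tool goes at most 50 mm and 8.59 degrees, less where a joint would pass 70% of its speed; a pose out of reach is approached as far as the arm can. A call is refused whole if a number of a shift passes 50 or a number of a turn 0.15, either way. A call with a gripper value outside its range is refused whole. The fingers move at their own pace and stop on an object; FORCE is the grip in N (left out, the last holds). Time passes only in rows, so rows that do not move let the fingers close. It gives the time, the measured TCP pose, the force and the opening at its end, in the units of the state.
- get_state(): the state, without advancing time (a new reading comes with each control period).
- eyes.read_camera(name): name is "scene" or "top" or "wrist"; returns the picture (400x640x3 uint8, red, green, blue); there is no depth.
- eyes.calibration(name): a dict with "camera_matrix" (3x3 intrinsics, pixels), "dist" ([k1, k2, p1, p2, k3] as OpenCV has them; the pictures are not rectified), "rvec" (rotation vector, rad) and "tvec" (3), from world to camera coordinates, as OpenCV has them; the wrist camera has in their place "T_tool_cam" (4x4, takes a point from camera to tool coordinates, whose origin is the TCP and whose axes are the flange's). Camera axes: x right, y down, z forward; pixel columns grow to the right and rows downward; lengths in m; the calibration is good to about 2 mm. A picture is of the moment at which its call begins: read the wrist's pose just before it. calibration takes no time and is no camera call.
- order.finish_job(): hands the job in, once; it reports no verdict.
Trained networks look in the newest picture that a camera, given by its name, has taken for a name from the list of things; names that differ only in an ending like _2 or _b are one class to them, and where a whole thing is asked for, a point or a joint stands for the part that bears it (a point fixed in the world has none). Each returns a list of dicts, best first, with "confidence" (0 to 1); they miss things now and then, are a little off and sometimes report something else, mostly with a low value. They report only what shows in the picture. A call takes as long as a camera call. They do not tell look-alikes from the thing itself.
- eyes.recognise(camera, target): "centre" ([x, y, z] in m, in world coordinates, good to about 4 mm: the middle of the surface that is visible of it).
- eyes.masks_of(camera, target): "pixels" (400x640 bool, what is visible of it).
- eyes.place_of(camera, target): "centre" ([x, y, z] in m, in world coordinates, good to about 4 mm: a listed point, or the origin of a listed thing).
The state is a dict: "clock": time; "joints": joint angles; "joint_velocities": joint speeds; "tau": joint torques, N m; "tool_pos": TCP position; "tcp_rot": TCP orientation; "force": force on the tool from outside, world axes, zero at the start; "wrist_torque": the same for the moment, N m; "gripper_width": finger opening in m.
Only numpy, scipy, OpenCV 4.12 (cv2) and the standard library are available. Lean on these libraries where they do the work, as an engineer would, in place of code of your own. Each camera call takes 0.05 s, during which the arm holds its last target.

### The job

Load the wooden blank into the trimming jig with the push stick, never with the gripper itself: take the stick from its leaning rest, use it to square the blank up flat against the fence before it reaches the featherboard, then push it along the fence, keeping it against the fence, past the featherboard and under the clear guard until it is fully home against the length stop. Then put the push stick back in its rest, and leave the things standing around undisturbed.

Things in the scene. Friction and masses are not known exactly. Their poses are not given: they have to be found in the camera images.
- jig: Fixed trimming jig lying on the table. Origin on the table; +y is the feed direction, +x points to the fence, z up. Plywood bed x -110 to +80, y -185 to +185 mm, top at z 12. Infeed: the open bed at y below 0. Parts: see the jig's points, whose numbers are in this frame (mm).
- fence_face (a point): Point on the fence's face (30, -100, 32). The fence, wood facing on an aluminium angle, runs the bed's whole length: face at x +30, top at z 66.
- stop_face (a point): Point on the near face of the dark wooden length stop across the far end (0, 160, 32). The stop reaches from x -42 to the fence, top at z 46, with a clamp knob over the fence up to z 98.
- guard_edge (a point): Middle of the lower near edge (red strip) of the clear guard plate (0, 28, 80). Plate: x -53 to +53, y 28 to 143, z 80 to 86, a lip along its -x side down to z 68, carried on brackets behind the fence up to z 93. The blank's tail ends 22 mm inside this edge: an upright stick meets the guard first, one whose handle leans back 30 to 45 degrees passes below.
- feather_tip (a point): Tip of the first of three springy wooden featherboard fingers (-27, 20, 26), 22 mm high, slanting in the feed direction; the others' tips are 30 and 60 mm further on. They reach 3 mm into the blank's path and give way at under 1 N each. Their wooden bar stands at x -107 to -77, y -43 to 73, top z 36, two black knobs on it to z 55.
- blank_home (a point): Where the blank's origin is when it is home against fence and stop (0, 105, 12); jig axes.
- blank: The loose wooden blank, a plain block 60 mm (its x) x 110 mm (its y) x 40 mm high, 0.14 to 0.28 kg. Origin at the centre of its underside. It starts on the bed in the infeed (jig y about -110 to -85), 12 to 26 mm off the fence, turned up to 0.14 rad. Its +y end leads.
- push_stick: Push stick: straight plywood bar 195 mm long, 18 mm thick (its x), 26 mm deep (its y), black rubber nose, red band 118 mm from the nose; 0.07 kg. Origin: centre of the nose's end face; +z runs along it to the handle end; +y is its front (upper in the rest; faces the feed in use). In the rest it leans 35 degrees from vertical, handle towards the rest's -y.
- stick_grip (a point): Where to hold the stick: on its centre line, 155 mm from the nose, 40 mm from the handle end. Grip across the 18 mm thickness (stick x), the gripper pointing along the stick to its nose, so tilted 35 degrees. The stick is clear of the rest from 113 mm to its end.
- stick_rest: Fixed wooden rest, foot 85 x 130 mm, about 140 mm high. Origin on the table under the foot's centre. Trough in its y-z plane leaning 35 degrees from vertical: floor below the stick up to 113 mm along it, cheeks 24 mm apart up to 72 mm along it (3 mm play a side), a ledge under the nose; open along its upper front side (+y and up).
- rest_seat (a point): Where the centre of the stick's nose end is when the stick is home in the rest (rest frame 0, 30, 42 mm).
- spring_clamp: Bystander: orange spring clamp lying flat on the table, 71 x 157 x 22 mm. Origin at the centre of its underside.
- quart_pot: Bystander: white mixing pot, 130 mm across, 138 mm high. Origin at the centre of its underside.
- tape_wide: Bystander: roll of wide blue tape lying flat, 148 mm across, 50 mm high. Origin at the centre of its underside.
Mind the look-alikes: they are no part of the job. What is shaped like the blank but yellow is not meant.

How it is judged:
On the way, in this order (a step that is already met when the one before it is completed fails the run):
1. with the stick out of its rest, the blank lies flat against the fence (within 4 mm and 0.04 rad) in the infeed, before the featherboard (distance between push_stick and rest_seat above 0.05 m and x of blank in the frame of jig above -0.004 m and angle between the y axis of blank and the y axis of jig, either way round below 0.04 rad and y of blank in the frame of jig below -0.025 m), for 0.2 s.
2. the blank is against the stop (within 4 mm) and the fence (within 3 mm and 0.035 rad) (y of blank in the frame of jig above 0.101 m and x of blank in the frame of jig above -0.003 m and angle between the y axis of blank and the y axis of jig, either way round below 0.035 rad), for 0.2 s.
At the end, for the whole second after the job is handed in: The blank is at rest against the length stop (within 4 mm) and the fence (within 3 mm and 0.035 rad); the push stick is released and at rest, leaning in its rest with its nose within 15 mm of home and 27 to 42 degrees from vertical (all of step 2 and linear speed of each of blank, push_stick below 0.01 m/s and distance between push_stick and rest_seat below 0.015 m and angle between push_stick's own z axis and vertical between 0.48 and 0.74 rad); the robot touches nothing.
It fails at once if the blank is 6 mm or more off the fence, or more than 0.07 rad askew, once its leading end is in the featherboard (y of blank in the frame of jig above -0.025 m and (x of blank in the frame of jig below -0.006 m or angle between the y axis of blank and the y axis of jig, either way round above 0.07 rad)).
It fails at once if the gripper or the arm touches the blank (contact force between any of the fingers, the arm and blank above 0.5 N).
It fails at once if a bystander (spring clamp, pot, roll of tape) is moved by more than 15 mm (distance of any of spring_clamp, quart_pot, tape_wide from where it was at the start of the episode above 0.015 m).
It also fails if it takes over 64 s, if anything falls off the work surface, if the arm or the gripper's body presses on something with over 40 N, if the wrist force passes 120 N, or if a joint passes its speed limit or range.

## Working session

There is one attempt and no reset: what is moved stays moved. The work goes in short steps, Python scripts to look and compute and a shell command to move; the robot and the scene stay as the last step left them, time stands still between calls to the robot, and variables do not carry over. Pictures are saved under pics/ and viewed, and the job is handed in when it is done.

```bash
ls; mkdir -p pics; cat > h.py <<'E'
import numpy as np, cv2
from plant import get_state, eyes, order, env
from scipy.spatial.transform import Rotation as R
def snap(n,f):
    im=eyes.read_camera(n); cv2.imwrite('pics/'+f+'.png',cv2.cvtColor(im,cv2.COLOR_RGB2BGR)); return im
def cal(n):
    c=eyes.calibration(n); K=np.array(c['camera_matrix']);d=np.array(c['dist'])
    if 'rvec' in c: Rm=cv2.Rodrigues(np.array(c['rvec'],float))[0]; t=np.array(c['tvec']).ravel()
    else:
        s=get_state(); T=np.eye(4);T[:3,:3]=R.from_rotvec(s['tcp_rot']).as_matrix();T[:3,3]=s['tool_pos']
        M=np.linalg.inv(T@np.array(c['T_tool_cam'])); Rm=M[:3,:3];t=M[:3,3]
    return K,d,Rm,t
def unproj(c,px,z):
    K,d,Rm,t=c; p=cv2.undistortPoints(np.array(px,float).reshape(-1,1,2),K,d).reshape(-1,2)
    r=np.c_[p,np.ones(len(p))]@Rm; o=-Rm.T@t
    return o+r*((z-o[2])/r[:,2])[:,None]
def proj(c,X):
    K,d,Rm,t=c; return cv2.projectPoints(np.array(X,float).reshape(-1,1,3),cv2.Rodrigues(Rm)[0],t,K,d)[0].reshape(-1,2)
E
python3 - <<'E'
from h import *
np.set_printoptions(precision=4,suppress=True)
print(get_state(),env.tcp_to_tips)
snap('scene','s0');
for n in ['fence_face','stop_face','guard_edge','feather_tip','blank','push_stick','stick_grip','stick_rest','rest_seat','jig']:
    print(n,[(np.array(r['centre']).round(4),round(r['confidence'],2)) for r in eyes.place_of('scene',n)])
snap('top','t0')
for n in ['fence_face','stop_face','guard_edge','feather_tip','blank','push_stick','stick_grip','stick_rest','rest_seat','jig','blank_home','quart_pot','spring_clamp','tape_wide']:
    print(n,[(np.array(r['centre']).round(4),round(r['confidence'],2)) for r in eyes.place_of('top',n)])
print(get_state()['clock'])
E
```

```text
pics
{'clock': 0.0, 'joints': array([-1.4921,  0.2458,  1.559 , -0.    ,  1.3387, -0.1741]), 'joint_velocities': array([ 0.0009,  0.0013,  0.0004,  0.0012,  0.0007, -0.0004]), 'tau': array([  0.0023, -41.5828, -31.4603,   0.0686,   0.0333,  -0.0002]), 'tool_pos': array([ 0.1625, -0.6289,  0.3016]), 'tcp_rot': array([-3.1147, -0.3958, -0.0001]), 'force': array([-0.3207, -0.083 ,  0.1079]), 'wrist_torque': array([ 0.0837, -0.0497, -0.0022]), 'gripper_width': 0.09352517027604955} 0.0972
fence_face [(array([ 0.5863, -0.0434,  0.0306]), 0.73)]
stop_face [(array([0.5712, 0.2175, 0.0319]), 0.66)]
guard_edge [(array([0.5656, 0.082 , 0.0856]), 0.68), (array([ 0.6697, -0.2401,  0.0007]), 0.5)]
feather_tip [(array([0.5396, 0.0767, 0.0229]), 0.67), (array([0.5681, 0.2144, 0.0324]), 0.16)]
blank [(array([ 0.4647,  0.352 , -0.0008]), 0.93), (array([ 0.5381, -0.0391,  0.013 ]), 0.62)]
push_stick [(array([ 0.5001, -0.301 ,  0.0428]), 0.75)]
stick_grip [(array([ 0.4708, -0.3814,  0.1678]), 0.66)]
stick_rest [(array([ 0.4924, -0.328 , -0.004 ]), 0.72), (array([ 0.7791,  0.1008, -0.0031]), 0.22)]
rest_seat [(array([ 0.5016, -0.3015,  0.0412]), 0.63)]
jig [(array([ 0.5631,  0.0524, -0.    ]), 0.68), (array([ 0.6469,  0.3698, -0.0027]), 0.58)]
fence_face []
stop_face [(array([0.5671, 0.2166, 0.0331]), 0.9)]
guard_edge [(array([0.5613, 0.0865, 0.0796]), 0.66)]
feather_tip []
blank [(array([0.4677, 0.3512, 0.0004]), 0.93)]
push_stick []
stick_grip []
stick_rest []
rest_seat []
jig []
blank_home [(array([0.5655, 0.1608, 0.0107]), 0.81), (array([ 0.645 ,  0.372 , -0.0033]), 0.72)]
quart_pot [(array([ 0.6419,  0.3695, -0.004 ]), 0.82)]
spring_clamp [(array([ 0.6657, -0.2435, -0.007 ]), 0.75)]
tape_wide []
1.3
```

View pics/s0.png

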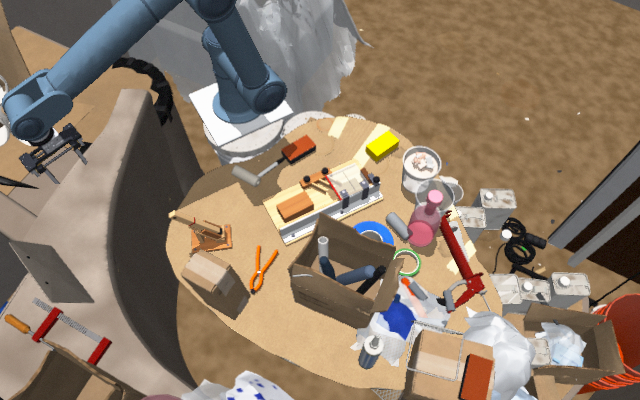

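View pics/t0.png

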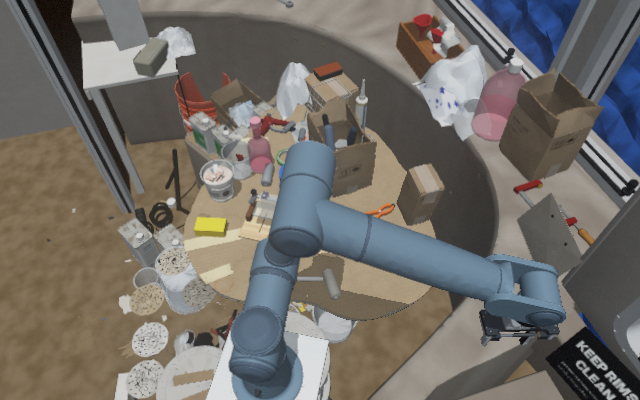

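```bash
python3 - <<'E'
from h import *
np.set_printoptions(precision=4,suppress=True)
print(eyes.calibration('wrist'))
im=cv2.imread('pics/s0.png')[100:320,150:430]; cv2.imwrite('pics/s0c.png',cv2.resize(im,None,fx=2.8,fy=2.7,interpolation=cv2.INTER_CUBIC))
c=cal('scene')
print('cam',-c[2].T@c[3])
print(unproj(c,[[212,260],[183,283],[240,318],[247,282],[188,246]],0.1), 'box etc z .1')
print('edge table left', unproj(c,[[168,245],[185,190],[190,320]],0))
E
```

```text
{'camera_matrix': array([[338.7015,   0.    , 315.0999],
       [  0.    , 338.7015, 202.7148],
       [  0.    ,   0.    ,   1.    ]]), 'dist': array([-0.069,  0.   ,  0.   ,  0.   ,  0.   ]), 'T_tool_cam': array([[ 0.0004, -0.9667, -0.256 ,  0.0731],
       [ 1.    ,  0.0002,  0.0006,  0.0011],
       [-0.0006, -0.256 ,  0.9667, -0.0817],
       [ 0.    ,  0.    ,  0.    ,  1.    ]])}
cam [ 1.2237 -0.3415  1.373 ]
[[ 0.6062 -0.3606  0.1   ]
 [ 0.6298 -0.4647  0.1   ]
 [ 0.8067 -0.364   0.1   ]
 [ 0.7209 -0.2998  0.1   ]
 [ 0.5271 -0.4059  0.1   ]] box etc z .1
edge table left [[ 0.4354 -0.4678  0.    ]
 [ 0.2667 -0.3379  0.    ]
 [ 0.704  -0.5014  0.    ]]
```

View pics/s0c.png

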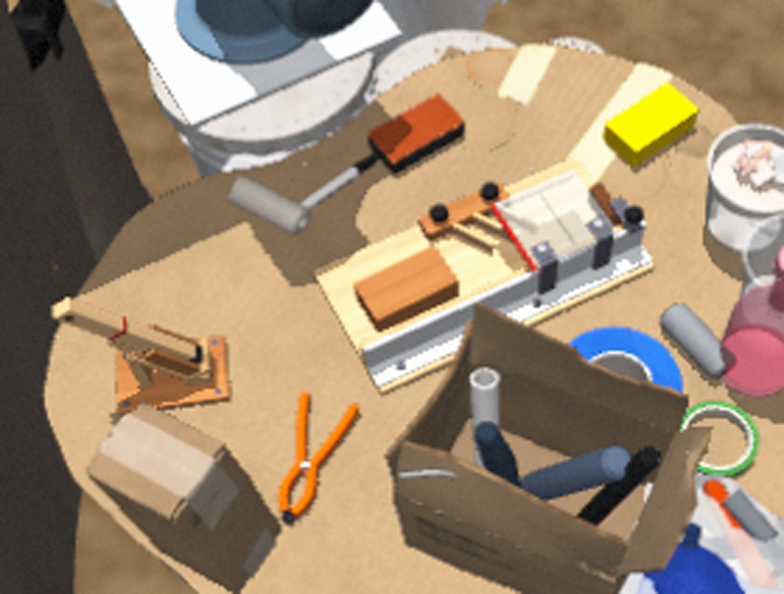

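```bash
python3 -m jog '0 0 -50 0 0 0 94; 0 0 -50 0 0 0 94; 0 0 -50 0 0 0 94; 34 -32 0 0 0 0 94; 34 -32 0 0 0 0 94; 34 -32 0 0 0 0 94; 34 -32 0 0 0 0 94; 34 -32 0 0 0 0 94' && python3 -m jog '34 -32 0 0 0 0 94; 34 -32 0 0 0 0 94; 34 -32 0 0 0 0 94; 34 -32 0 0 0 0 94; 34 -32 0 0 0 0 94; 0 0 0 0 0 0 94'
python3 -m jog '0 0 0 0 0 -0.14 94;0 0 0 0 0 -0.14 94;0 0 0 0 0 -0.14 94;0 0 0 0 0 -0.14 94;0 0 0 0 0 -0.14 94;0 0 0 0 0 -0.14 94;0 0 0 0 0 -0.1 94;0 0 0 0 0 0 94'
python3 - <<'E'
from h import *
np.set_printoptions(precision=4,suppress=True)
snap('wrist','w1'); s=get_state(); print(s['tool_pos'],R.from_rotvec(s['tcp_rot']).as_matrix(),s['joints'])
for n in ['fence_face','stop_face','guard_edge','feather_tip','blank','push_stick','stick_grip','stick_rest','rest_seat','jig']:
    print(n,[(np.array(r['centre']).round(4),round(r['confidence'],2)) for r in eyes.place_of('wrist',n)])
print(get_state()['clock'])
E
```

```text
clock: 2.1
tool_pos: [0.2878, -0.4302, 0.4528]
tcp_rot: [3.116, 0.395, 0.0]
force: [0.7, 0.4, 0.1]
gripper_width: 0.0943
clock: 2.7
tool_pos: [0.4135, -0.2306, 0.4531]
tcp_rot: [-3.115, -0.407, -0.002]
force: [-1.2, -0.1, 0.5]
gripper_width: 0.0938
clock: 3.5
tool_pos: [0.4113, -0.2352, 0.4527]
tcp_rot: [2.6, 1.763, -0.0]
force: [0.1, -0.5, -0.3]
gripper_width: 0.0937
[ 0.4114 -0.2351  0.4526] [[ 0.3719  0.9283 -0.0001]
 [ 0.9283 -0.3719 -0.0002]
 [-0.0002 -0.0001 -1.    ]] [-0.759  -0.267   1.797  -0.0002  1.6116 -0.378 ]
fence_face []
stop_face []
guard_edge []
feather_tip []
blank [(array([ 0.5396, -0.0417,  0.0109]), 0.97)]
push_stick [(array([ 0.4988, -0.2975,  0.0403]), 0.81), (array([ 0.4909, -0.325 ,  0.0007]), 0.45)]
stick_grip [(array([ 0.473 , -0.3799,  0.1694]), 0.97)]
stick_rest [(array([ 0.4934, -0.3257,  0.0011]), 0.96)]
rest_seat [(array([ 0.5019, -0.3016,  0.0432]), 0.84), (array([ 0.4748, -0.3796,  0.166 ]), 0.34)]
jig [(array([ 0.5398, -0.0421,  0.0114]), 0.72)]
4.05
```

View pics/w1.png

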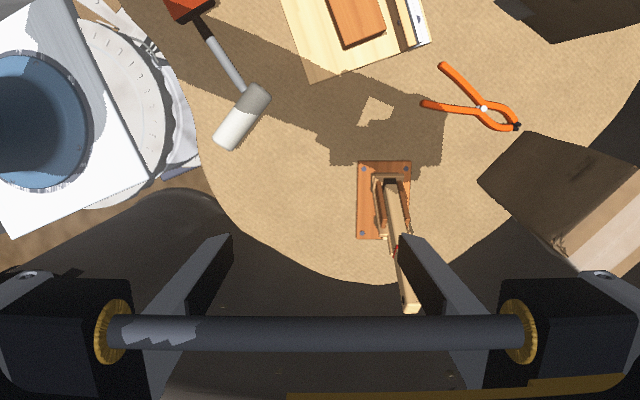

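```bash
python3 -m jog '49 5 0 0 0 0 94;49 5 0 0 0 0 94;49 5 0 0 0 0 94;49 5 0 0 0 0 94;49 5 0 0 0 0 94;49 5 0 0 0 0 94;20 0 0 0 0 0 94;0 0 0 0 0 0 94'
python3 - <<'E'
from h import *
np.set_printoptions(precision=4,suppress=True)
snap('wrist','w2'); s=get_state(); print(s['tool_pos'],s['joints'])
for n in ['fence_face','stop_face','guard_edge','feather_tip','blank','jig']:
    print(n,[(np.array(r['centre']).round(4),round(r['confidence'],2)) for r in eyes.place_of('wrist',n)])
print(get_state()['clock'])
E
```

```text
clock: 4.85
tool_pos: [0.556, 0.0487, 0.4522]
tcp_rot: [-2.595, -1.769, 0.001]
force: [-0.7, -0.5, -0.5]
gripper_width: 0.094
[0.5556 0.0472 0.4523] [-0.1184 -0.0559  1.6114 -0.0004  1.5868  0.2572]
fence_face [(array([ 0.5885, -0.0455,  0.0337]), 0.72)]
stop_face [(array([0.5691, 0.2176, 0.0332]), 0.6)]
guard_edge [(array([0.5663, 0.084 , 0.0778]), 0.63)]
feather_tip [(array([0.5362, 0.0764, 0.0233]), 0.96)]
blank [(array([ 0.5406, -0.0417,  0.0096]), 0.89)]
jig [(array([ 0.5656,  0.055 , -0.0028]), 0.77)]
5.2
```

View pics/w2.png

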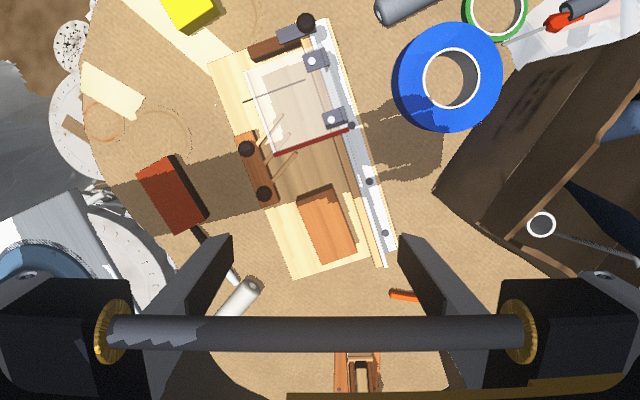

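```bash
python3 - <<'E'
from h import *
im=cv2.imread('pics/w2.png')
a=cv2.resize(im[170:285,255:405],None,fx=5,fy=5,interpolation=cv2.INTER_CUBIC)
for i in range(0,150,10): cv2.putText(a,str(255+i),(i*5,8),0,.3,(0,0,0)); cv2.line(a,(i*5,0),(i*5,a.shape[0]),(0,0,0),1) if i%50==0 else None
for i in range(0,115,10): cv2.putText(a,str(170+i),(0,i*5),0,.3,(0,0,0))
cv2.imwrite('pics/w2a.png',a)
b=cv2.resize(im[5:175,200:360],None,fx=3.5,fy=3.5,interpolation=cv2.INTER_CUBIC);cv2.imwrite('pics/w2b.png',b)
E
```

```text
(no output)
```

View pics/w2a.png

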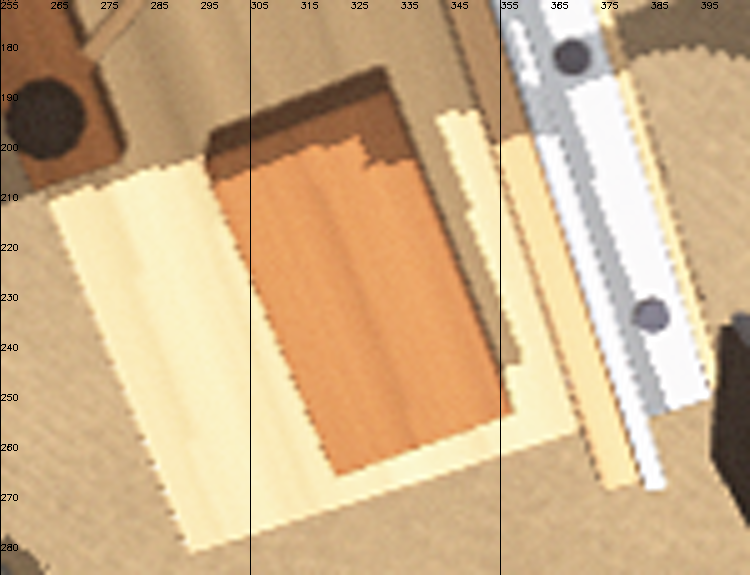

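View pics/w2b.png

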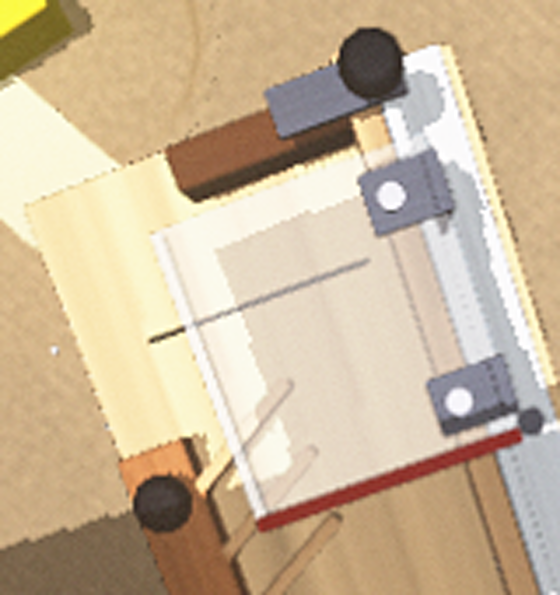

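```bash
cat > fit.py <<'E'
from h import *
from scipy.optimize import least_squares
np.set_printoptions(precision=4,suppress=True)
def pose(p,X):
    c,s=np.cos(p[2]),np.sin(p[2]); X=np.array(X,float)/1000
    return np.c_[p[0]+c*X[:,0]-s*X[:,1],p[1]+s*X[:,0]+c*X[:,1],X[:,2]]
def fit(c,X,px,p0):
    r=least_squares(lambda p:(proj(c,pose(p,X))-px).ravel(),p0,loss='soft_l1'); return r.x,proj(c,pose(r.x,X))-px
E
python3 - <<'E'
from fit import *
c=cal('wrist')
X=[(-110,-185,12),(-110,185,12),(30,-185,12),(30,-185,66),(-53,28,80),(53,28,80),(-42,160,12)]
px=np.array([(293,280.4),(207.1,63.6),(370.4,256),(376,267.6),(273.7,155),(349,129.9),(254.3,61.6)])
j,e=fit(c,X,px,[.565,.055,-.06]); print('jig',j);print(e)
f=lambda u,v:(255+u/5,170+v/5)
B=[(-30,55,52),(30,55,52),(-30,-55,52),(30,-55,52)]
b,e=fit(c,B,np.array([f(207,157),f(388,95),f(337,475),f(512,412)]),[.54,-.04,-.06]);print('blank',b);print(e)
d=R.from_euler('z',-j[2]).apply([b[0]-j[0],b[1]-j[1],0]);print('blank in jig',d,b[2]-j[2])
cs=cal('scene');print(proj(cs,pose(j,X)))
E
```

```text
jig [ 0.5619  0.0515 -0.0451]
[[-0.8704 -0.2337]
 [-1.6482 -1.3679]
 [ 0.4067 -0.755 ]
 [ 0.3902  2.0246]
 [ 0.2397  0.7521]
 [ 0.1517 -0.5151]
 [ 0.3183  0.8146]]
blank [ 0.5375 -0.0491 -0.0104]
[[-1.1757  0.2884]
 [ 0.8149 -1.6795]
 [-0.6108  0.5656]
 [ 0.8476  0.2239]]
blank in jig [-0.0199 -0.1016  0.    ] 0.034710846439473864
[[260.2685 199.728 ]
 [354.6866 157.786 ]
 [277.7239 232.5453]
 [276.2817 225.1286]
 [323.4227 176.666 ]
 [338.8569 201.2076]
 [358.1741 174.6464]]
```

```bash
python3 -m jog '-48 8 0 0 0 0 94;-48 8 0 0 0 0 94;-48 8 0 0 0 0 94;-48 8 0 0 0 0 94;-48 8 0 0 0 0 94;-48 8 0 0 0 0 94;-48 8 0 0 0 0 94;-48 8 0 0 0 0 94' && python3 -m jog '-48 8 0 0 0 0 94;-48 8 0 0 0 0 94;0 0 0 0 0.122 0 94;0 0 0 0 0.122 0 94;0 0 0 0 0.122 0 94;0 0 0 0 0.122 0 94;0 0 0 0 0.122 0 94;0 0 0 0 0 0 94'
python3 - <<'E'
from h import *
np.set_printoptions(precision=4,suppress=True)
snap('wrist','w3'); s=get_state(); print(s['tool_pos'],s['joints']);print(R.from_rotvec(s['tcp_rot']).as_matrix())
for n in ['push_stick','stick_grip','stick_rest','rest_seat']:
    print(n,[(np.array(r['centre']).round(4),round(r['confidence'],2)) for r in eyes.place_of('wrist',n)])
print(get_state()['clock'])
E
```

```text
clock: 6.0
tool_pos: [0.4718, -0.3366, 0.453]
tcp_rot: [2.6, 1.762, 0.0]
force: [0.3, 0.1, 0.7]
gripper_width: 0.0936
clock: 6.8
tool_pos: [0.4512, -0.4311, 0.4508]
tcp_rot: [-2.245, -1.517, -0.707]
force: [-0.8, -0.6, 0.4]
gripper_width: 0.094
[ 0.4517 -0.4305  0.4516] [-1.0755  0.2252  1.3719  0.4861  1.9236 -0.6125]
[[ 0.3054  0.9285  0.2112]
 [ 0.7613 -0.3713  0.5315]
 [ 0.5719 -0.0015 -0.8203]]
push_stick [(array([ 0.4983, -0.2973,  0.0412]), 0.73), (array([ 0.5041, -0.3048,  0.0456]), 0.27)]
stick_grip [(array([ 0.4727, -0.3795,  0.1679]), 0.58)]
stick_rest [(array([ 0.494 , -0.3226, -0.0005]), 0.84)]
rest_seat [(array([ 0.4987, -0.304 ,  0.0393]), 0.67)]
7.05
```

View pics/w3.png

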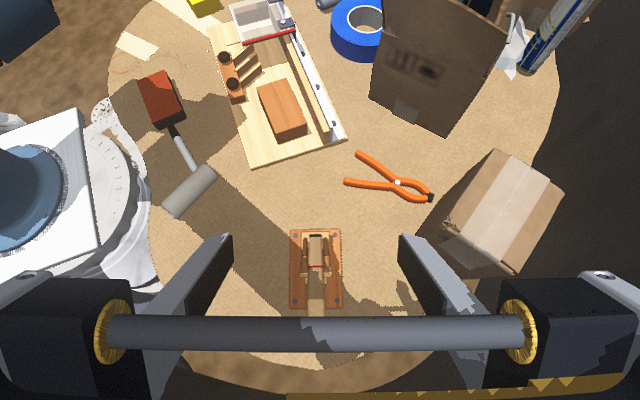

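```bash
python3 - <<'E'
from fit import *
im=cv2.imread('pics/w3.png')
cv2.imwrite('pics/w3a.png',cv2.resize(im[220:320,270:370],None,fx=6,fy=6,interpolation=cv2.INTER_CUBIC))
cv2.imwrite('pics/w3b.png',cv2.resize(im[0:175,210:360],None,fx=3.4,fy=3.4,interpolation=cv2.INTER_CUBIC))
E
```

```text
(no output)
```

View pics/w3a.png

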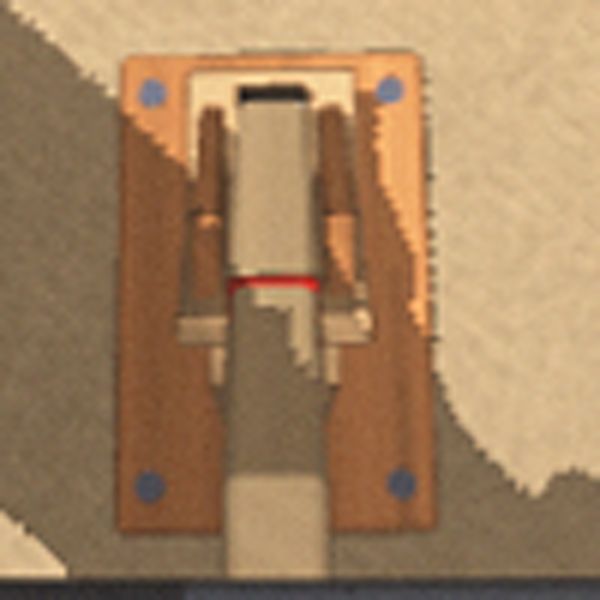

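View pics/w3b.png

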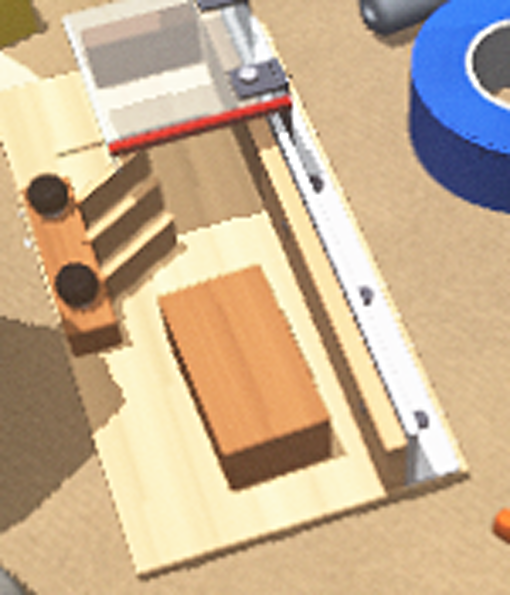

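```bash
cat > meas3.py <<'E'
from fit import *
s35,c35=np.sin(np.radians(35)),np.cos(np.radians(35))
def S(x,y,z): return (x,30-s35*z+c35*y,42+c35*z+s35*y)
E
python3 - <<'E'
from meas3 import *
c=cal('wrist')
g=lambda u,v:(270+u/6,220+v/6)
X=[S(-9,13,118),S(9,13,118),S(-9,13,0),S(9,13,0)]
px=np.array([g(229,285),g(320,285),g(239,87),g(308,87)])
r,e=fit(c,X,px,[.493,-.326,-.36]);print('rest(stick)',r);print(e)
X2=[(-42.5,65,12),(42.5,65,12),(-42.5,-65,12),(42.5,-65,12)]
for h in (8,12,16):
    X2=[(a,b,h) for a,b,_ in X2]
    r2,e=fit(c,X2,np.array([g(122,56),g(424,56),g(117,530),g(437,530)]),[.493,-.326,-.36]);print('rest(foot)',h,r2);print(e)
print('seat',pose(r,[(0,30,42)]),pose(r2,[(0,30,42)]))
h=lambda u,v:(210+u/3.4,v/3.4)
X=[(-110,-185,12),(30,-185,12),(80,-185,12),(-53,28,80),(53,28,80),(30,-185,66)]
px=np.array([h(142,570),h(388,495),h(466,472),h(112,150),h(289,102),h(382,447)])
j,e=fit(c,X,px,[.565,.055,-.06]); print('jig',j);print(e)
B=[(-30,55,52),(30,55,52),(-30,-55,52),(30,-55,52),(-30,-55,12),(30,-55,12)]
b,e=fit(c,B,np.array([h(161,298),h(260,267),h(227,458),h(328,417),h(237,489),h(331,457)]),[.54,-.04,-.06]);print('blank',b);print(e)
print('blank in jig',R.from_euler('z',-j[2]).apply([b[0]-j[0],b[1]-j[1],0]),b[2]-j[2])
E
```

```text
rest(stick) [ 0.4928 -0.3306 -0.3772]
[[ 0.2462  0.2125]
 [-0.2458  0.2148]
 [-0.0162 -0.2841]
 [ 0.0156 -0.2814]]
rest(foot) 8 [ 0.4916 -0.3349 -0.3716]
[[ 0.2005 -0.179 ]
 [-0.0279 -0.438 ]
 [-0.4021  0.4185]
 [ 0.2208  0.1072]]
rest(foot) 12 [ 0.4914 -0.3354 -0.3713]
[[ 0.0058 -0.4923]
 [ 0.1245 -0.7671]
 [-0.5985  0.6762]
 [ 0.4273  0.346 ]]
rest(foot) 16 [ 0.4912 -0.3358 -0.371 ]
[[-0.1865 -0.8328]
 [ 0.2829 -1.1231]
 [-0.7934  0.9114]
 [ 0.6402  0.5628]]
seat [[ 0.5038 -0.3027  0.042 ]] [[ 0.502  -0.3079  0.042 ]]
jig [ 0.5632  0.0547 -0.0421]
[[-2.4871  0.3238]
 [-1.7122 -0.178 ]
 [ 0.567  -1.1033]
 [-0.1401  1.7749]
 [ 1.8116  1.6241]
 [ 0.7055 -1.9091]]
blank [ 0.5393 -0.0467  0.0158]
[[-1.1774 -0.6406]
 [-0.0432 -1.5835]
 [-0.2729 -0.4487]
 [ 1.9839  0.2846]
 [-0.9371  1.8895]
 [ 1.4784  0.487 ]]
blank in jig [-0.0196 -0.1024  0.    ] 0.05792489295096109
```

```bash
cat > tgt.py <<'E'
from meas3 import *
def plan(nose,yaw,tilt,grip=.155):
    "nose end-face centre world, stick yaw, tilt rad -> relative tool shift, turn"
    s=get_state(); Rc=R.from_rotvec(s['tcp_rot']); p=np.array(s['tool_pos'])
    Rs=R.from_euler('z',yaw)*R.from_euler('x',tilt)   # stick frame: z axis leans to -y
    M=Rs.as_matrix(); # tool z=-stick z, tool y=stick x, tool x = stick y
    Rt=R.from_matrix(np.c_[M[:,1],M[:,0],-M[:,2]])
    P=np.array(nose)+M[:,2]*(grip+.078)
    print('shift(mm, tool axes)',(Rc.inv().apply(P-p)*1000).round(1),'turn',(Rc.inv()*Rt).as_rotvec().round(4),'TCP',P.round(4),'clock',s['clock'])
def noseof(grip=.155):
    s=get_state(); M=R.from_rotvec(s['tcp_rot']).as_matrix(); return np.array(s['tool_pos'])+M[:,2]*(grip+.078)
E
python3 - <<'E'
from tgt import *
plan((.503,-.3025,.042),-.374,np.radians(35),.155)
plan((.503,-.3025,.042),-.374,np.radians(35),.245)
E
```

```text
shift(mm, tool axes) [-124.     0.2  182.5] turn [ 0.003   0.0031 -0.0022] TCP [ 0.4542 -0.4269  0.2329] clock 7.05
shift(mm, tool axes) [-124.3    0.5   92.5] turn [ 0.003   0.0031 -0.0022] TCP [ 0.4353 -0.475   0.3066] clock 7.05
```

```bash
python3 -m jog '-25 0 18 0 0 0 94;-25 0 18 0 0 0 94;-25 0 18 0 0 0 94;-25 0 18 0 0 0 94;-24 0 18 0.003 0.003 0 94;0 0 0 0 0 0 94'
python3 - <<'E'
from tgt import *
snap('wrist','w4');plan((.503,-.3025,.042),-.374,np.radians(35),.155)
snap('scene','s4')
im=cv2.imread('pics/s4.png')[150:300,110:310]; cv2.imwrite('pics/s4c.png',cv2.resize(im,None,fx=3.5,fy=3.5,interpolation=cv2.INTER_CUBIC))
E
```

```text
clock: 7.65
tool_pos: [0.4334, -0.4749, 0.3037]
tcp_rot: [-2.236, -1.516, -0.705]
force: [0.7, -0.0, 0.6]
gripper_width: 0.0943
shift(mm, tool axes) [ 0.2  1.3 90.4] turn [-0.0029 -0.0041 -0.0046] TCP [ 0.4542 -0.4269  0.2329] clock 7.7
```

View pics/w4.png

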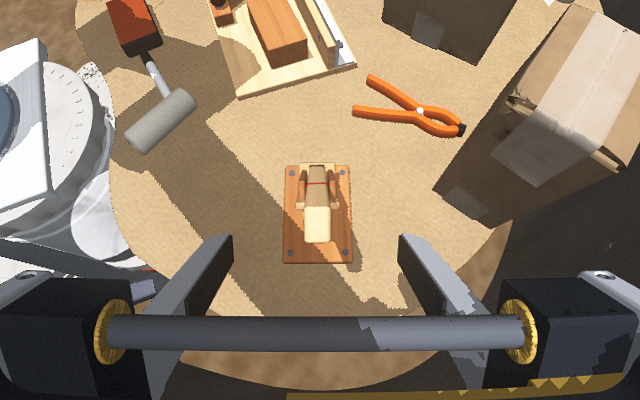

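View pics/s4c.png

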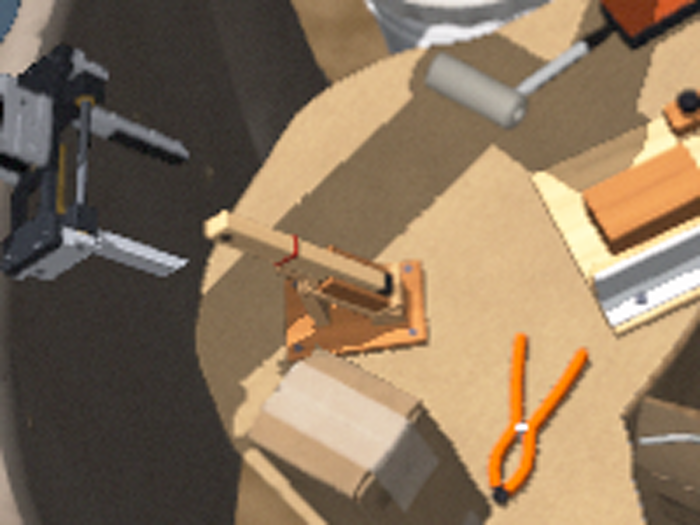

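```bash
python3 - <<'E'
from tgt import *
c=cal('wrist'); print(unproj(c,[[433,190],[488,228],[316,243]],0)[:2]); 
cs=cal('scene')
for z in(.1,.15,.2): print(z,unproj(c,[[505,98],[558,157],[572,6]],z), unproj(cs,[[200,251],[181,273]],z))
E
```

```text
[[ 0.6488 -0.3618  0.    ]
 [ 0.6913 -0.4359  0.    ]]
0.1 [[ 0.7354 -0.3152  0.1   ]
 [ 0.7489 -0.4031  0.1   ]
 [ 0.9239 -0.2138  0.1   ]] [[ 0.561  -0.3804  0.1   ]
 [ 0.5978 -0.458   0.1   ]]
0.15 [[ 0.6888 -0.3387  0.15  ]
 [ 0.7002 -0.4128  0.15  ]
 [ 0.8477 -0.2533  0.15  ]] [[ 0.587  -0.3789  0.15  ]
 [ 0.6224 -0.4534  0.15  ]]
0.2 [[ 0.6422 -0.3622  0.2   ]
 [ 0.6515 -0.4225  0.2   ]
 [ 0.7715 -0.2927  0.2   ]] [[ 0.613  -0.3773  0.2   ]
 [ 0.647  -0.4489  0.2   ]]
```

```bash
python3 -m jog '0 1 30 0 0 0 94;0 0 30 0 0 0 94;0 0 20 0 0 0 94;0 0 10 0 0 0 94;0 0 0 0 0 0 94'
python3 - <<'E'
from tgt import *
snap('wrist','w5');plan((.503,-.3025,.042),-.374,np.radians(35),.155)
print(get_state()['force'])
E
```

```text
clock: 8.25
tool_pos: [0.4547, -0.4274, 0.2352]
tcp_rot: [-2.239, -1.524, -0.706]
force: [0.7, -0.5, 0.5]
gripper_width: 0.094
shift(mm, tool axes) [-0.9 -0.9  3.1] turn [ 0.0004 -0.0006 -0.0015] TCP [ 0.4542 -0.4269  0.2329] clock 8.3
[-0.1947  0.2773  0.7158]
```

View pics/w5.png

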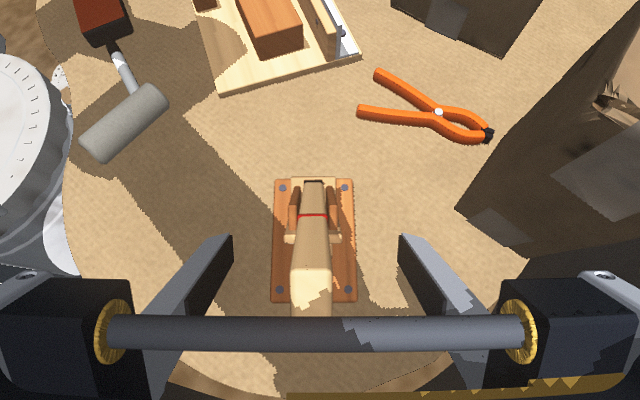

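```bash
python3 -m jog '0 -1 2 0 0 0 40;0 0 0 0 0 0 18;0 0 0 0 0 0 10;0 0 0 0 0 0 10;0 0 0 0 0 0 10;0 0 0 0 0 0 10;0 0 0 0 0 0 10' 20
python3 - <<'E'
from tgt import *
snap('wrist','w6');s=get_state();print(s['force'],s['wrist_torque'],s['gripper_width'])
E
```

```text
clock: 9.0
tool_pos: [0.4535, -0.4266, 0.2326]
tcp_rot: [-2.24, -1.522, -0.707]
force: [-0.6, 0.4, 0.1]
gripper_width: 0.0413
[ 0.8026 -0.1704  0.0657] [-0.3207  0.0218 -0.0502] 0.037539037738751946
```

View pics/w6.png

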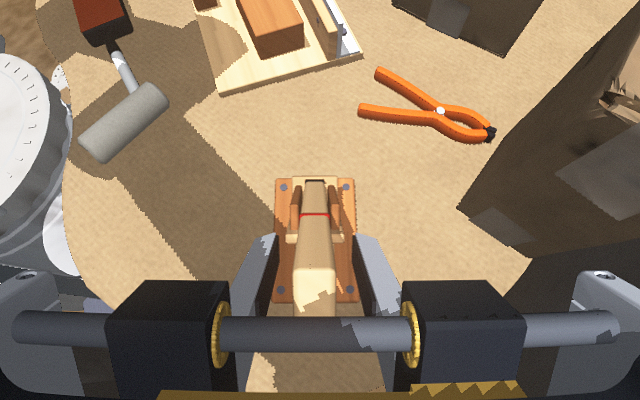

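Still closing, and centred on the stick (stick at column 315, fingers at 258 and 375).

```bash
python3 -m jog '0 0 0 0 0 0 5;0 0 0 0 0 0 5;0 0 0 0 0 0 5;0 0 0 0 0 0 5;0 0 0 0 0 0 5;0 0 0 0 0 0 5' 30;  python3 -m jog '0 0 0 0 0 0 5;0 0 0 0 0 0 5' 60
python3 - <<'E'
from tgt import *
snap('wrist','w7');s=get_state();print(s['force'],s['wrist_torque'],s['gripper_width'])
E
```

```text
clock: 9.65
tool_pos: [0.4535, -0.4266, 0.2325]
tcp_rot: [-2.24, -1.522, -0.707]
force: [-0.4, -0.5, -0.2]
gripper_width: 0.0182
clock: 9.85
tool_pos: [0.4535, -0.4265, 0.2326]
tcp_rot: [-2.24, -1.522, -0.707]
force: [1.1, 0.9, -0.0]
gripper_width: 0.0179
[ 0.2055  1.43   -0.5641] [-0.2164  0.0322  0.0199] 0.01777575169469916
```

View pics/w7.png

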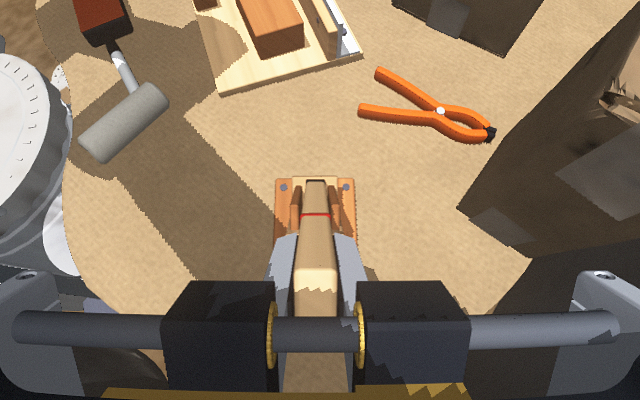

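```bash
python3 - <<'E'
from tgt import *
import json
s=get_state(); json.dump({'p':list(map(float,s['tool_pos'])),'r':list(map(float,s['tcp_rot']))},open('home.json','w'))
c=eyes.calibration('wrist');T=np.eye(4);T[:3,:3]=R.from_rotvec([-2.595,-1.769,.001]).as_matrix();T[:3,3]=[.5556,.0472,.4523]
M=np.linalg.inv(T@np.array(c['T_tool_cam'])); cc=(np.array(c['camera_matrix']),np.array(c['dist']),M[:3,:3],M[:3,3])
cs=cal('scene')
print('base',unproj(cc,[[432,190]],0))
for z in (.12,.16,.2): print(z,unproj(cc,[[480,225],[527,80]],z),'scene',unproj(cs,[[293,262],[320,215]],z))
def jw(x,y,z,j=(.5635,.0545,-.043)): return pose(j,[(x,y,z)])[0]
print('push end'); 
plan(jw(-85,-94,90),-.043,np.radians(35))
E
```

```text
base [[ 0.7147 -0.0663  0.    ]]
0.12 [[ 0.7316 -0.0943  0.12  ]
 [ 0.8331  0.0617  0.12  ]] scene [[ 0.7411 -0.157   0.12  ]
 [ 0.6472 -0.0111  0.12  ]]
0.16 [[ 0.7172 -0.0741  0.16  ]
 [ 0.8089  0.0668  0.16  ]] scene [[ 0.7565 -0.1629  0.16  ]
 [ 0.6656 -0.0217  0.16  ]]
0.2 [[ 0.7028 -0.054   0.2   ]
 [ 0.7848  0.0719  0.2   ]] scene [[ 0.7719 -0.1688  0.2   ]
 [ 0.684  -0.0322  0.2   ]]
push end
shift(mm, tool axes) [227.9 -80.4 101.6] turn [ 0.1894 -0.0027 -0.2741] TCP [ 0.4688 -0.1693  0.2809] clock 9.9
```

```bash
python3 -m jog '0 0 -10 0 0 0 5;10 0 -10 0 0 0 5;30 0 -10 0 0 0 5;40 0 0 0 0 0 5;40 0 0 0 0 0 5;0 0 0 0 0 0 5'
python3 - <<'E'
from tgt import *
s=get_state();print(s['force'],s['wrist_torque'],s['gripper_width'],noseof())
snap('wrist','w8')
snap('scene','s8');im=cv2.imread('pics/s8.png')[150:300,110:310]; cv2.imwrite('pics/s8c.png',cv2.resize(im,None,fx=3.5,fy=3.5,interpolation=cv2.INTER_CUBIC))
E
```

```text
clock: 10.5
tool_pos: [0.4853, -0.3496, 0.3316]
tcp_rot: [-2.24, -1.532, -0.709]
force: [0.1, -0.1, -0.1]
gripper_width: 0.0179
[ 0.0902 -0.1328 -0.1486] [-0.3626  0.0281  0.047 ] 0.017879883925799787 [ 0.5347 -0.2257  0.1406]
```

View pics/w8.png

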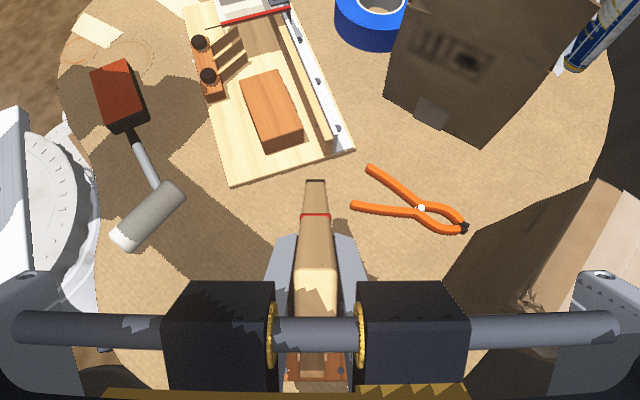

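View pics/s8c.png

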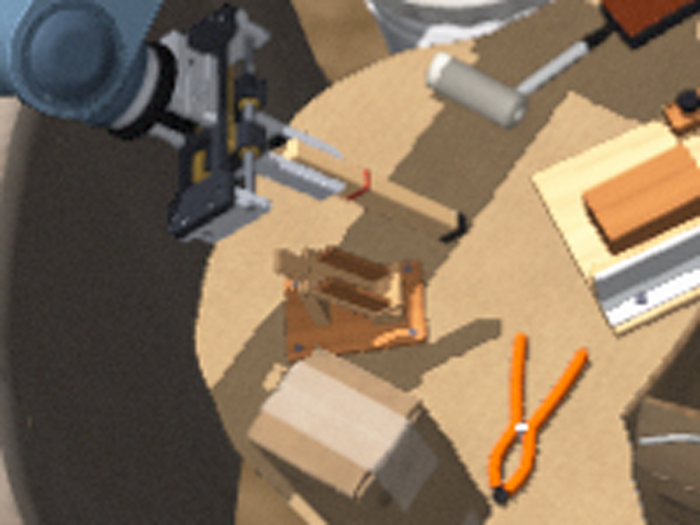

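```bash
python3 - <<'E'
from tgt import *
im=cv2.imread('pics/w8.png')
cv2.imwrite('pics/w8a.png',cv2.resize(im[170:320,270:360],None,fx=5,fy=5,interpolation=cv2.INTER_CUBIC))
E
```

```text
(no output)
```

View pics/w8a.png

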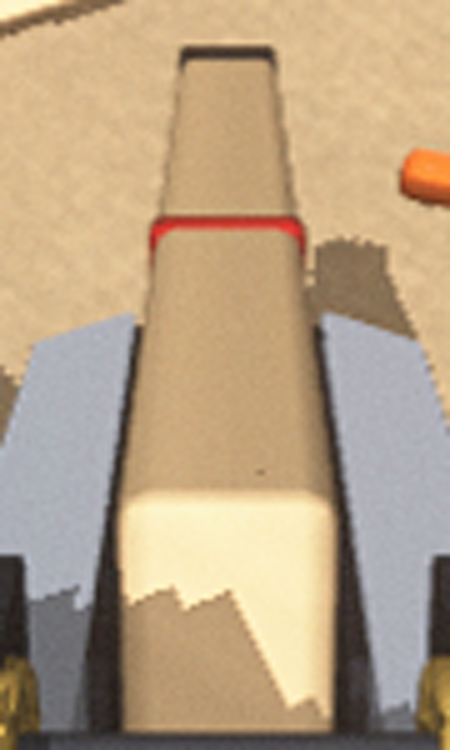

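```bash
cat > stickfit.py <<'E'
from tgt import *
def stickfit(px, zs=(0,0,118,118,195,195)):
    c=eyes.calibration('wrist');M=np.linalg.inv(np.array(c['T_tool_cam']));K=np.array(c['camera_matrix']);d=np.array(c['dist'])
    def f(p):
        P=[]
        for i,z in enumerate(zs):
            y=-9 if i%2==0 else 9
            a=np.array([p[0]+13*np.cos(p[2])-(z-155)*np.sin(p[2])*-1, p[3]+y+p[4]*(155-z), 78+p[1]+13*np.sin(p[2])*0-(z-155)*np.cos(p[2])])
            P.append(a/1000)
        q=cv2.projectPoints(np.array(P),cv2.Rodrigues(M[:3,:3])[0],M[:3,3],K,d)[0].reshape(-1,2)
        return (q-px).ravel()
    r=least_squares(f,[0,0,0,0,0]); return r.x,r.fun.reshape(-1,2)
# p: x offset of centreline at z=155 mm, axial shift (+ = nose farther), pitch (x grows with z_stick), y offset, yaw
E
python3 - <<'E'
from stickfit import *
g=lambda u,v:(270+u/5,170+v/5)
print(stickfit(np.array([g(180,47),g(275,47),g(153,222),g(303,222),g(122,495),g(335,495)])))
E
```

```text
(array([-2.4587,  7.155 , -0.0008,  0.1317, -0.    ]), array([[ 0.2138, -0.1681],
       [-0.1975, -0.1661],
       [ 0.732 ,  0.2701],
       [-0.7588,  0.275 ],
       [-0.5005, -0.1122],
       [ 0.5112, -0.1013]]))
```

```bash
cat >> tgt.py <<'E'
J=(.5635,.0545,-.043)
def jw(x,y,z): return pose(J,[(x,y,z)])[0]
def nosej(g=.155):
    n=noseof(g); v=R.from_euler('z',-J[2]).apply([n[0]-J[0],n[1]-J[1],n[2]])*1000; return v.round(1)
E
python3 - <<'E'
from tgt import *
plan(jw(-85,-94,90),-.043,np.radians(35))
E
```

```text
shift(mm, tool axes) [107.5 -80.6 132.5] turn [ 0.1903 -0.     -0.2724] TCP [ 0.4688 -0.1693  0.2809] clock 10.6
```

```bash
python3 -m jog '0 0 -20 0.0476 0 -0.068 5;0 0 0 0.0476 0 -0.068 5;0 0 0 0.0476 0 -0.068 5;0 0 0 0.0476 0 -0.068 5;0 0 0 0 0 0 5'
python3 - <<'E'
from tgt import *
plan(jw(-85,-94,90),-.043,np.radians(35)); print(nosej())
E
```

```text
clock: 11.1
tool_pos: [0.479, -0.3631, 0.3413]
tcp_rot: [-1.917, -1.83, -0.605]
force: [-0.8, -0.2, -1.0]
gripper_width: 0.0179
shift(mm, tool axes) [122.9 -18.8 160.9] turn [-0.0011 -0.004  -0.0036] TCP [ 0.4688 -0.1693  0.2809] clock 11.1
[ -66.7 -286.5  151. ]
```

```bash
python3 -m jog '25 -4 32 0 0 0 5;25 -4 32 0 0 0 5;25 -4 32 0 0 0 5;24 -4 32 0 0 0 5;24 -3 32 0 -0.003 -0.003 5;0 0 0 0 0 0 5'
python3 - <<'E'
from tgt import *
plan(jw(-85,-94,26),-.043,np.radians(35)); print(nosej()); snap('wrist','w9')
E
```

```text
clock: 11.7
tool_pos: [0.4671, -0.1653, 0.28]
tcp_rot: [-1.912, -1.833, -0.602]
force: [0.7, -0.9, -1.8]
gripper_width: 0.0175
shift(mm, tool axes) [-39.7   2.2  49.3] turn [-0.0049 -0.0038 -0.0007] TCP [ 0.4688 -0.1693  0.2169] clock 11.7
[-88.1 -89.3  89.7]
```

View pics/w9.png

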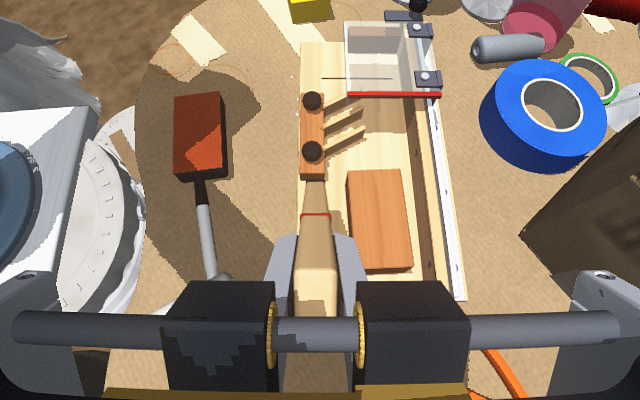

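```bash
python3 - <<'E'
from tgt import *
im=cv2.imread('pics/w9.png')
cv2.imwrite('pics/w9a.png',cv2.resize(im[0:310,280:480],None,fx=3.6,fy=2.5*.75,interpolation=cv2.INTER_CUBIC))
cv2.imwrite('pics/w9b.png',cv2.resize(im[160:310,290:480],None,fx=4.2,fy=4,interpolation=cv2.INTER_CUBIC))
cv2.imwrite('pics/w9c.png',cv2.resize(im[0:160,290:480],None,fx=4.2,fy=3.7,interpolation=cv2.INTER_CUBIC))
E
```

```text
(no output)
```

View pics/w9b.png

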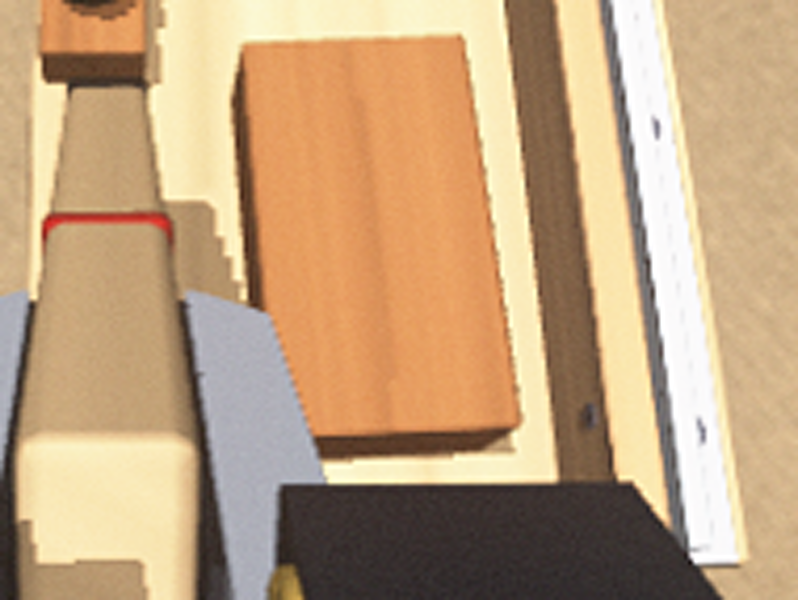

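View pics/w9c.png

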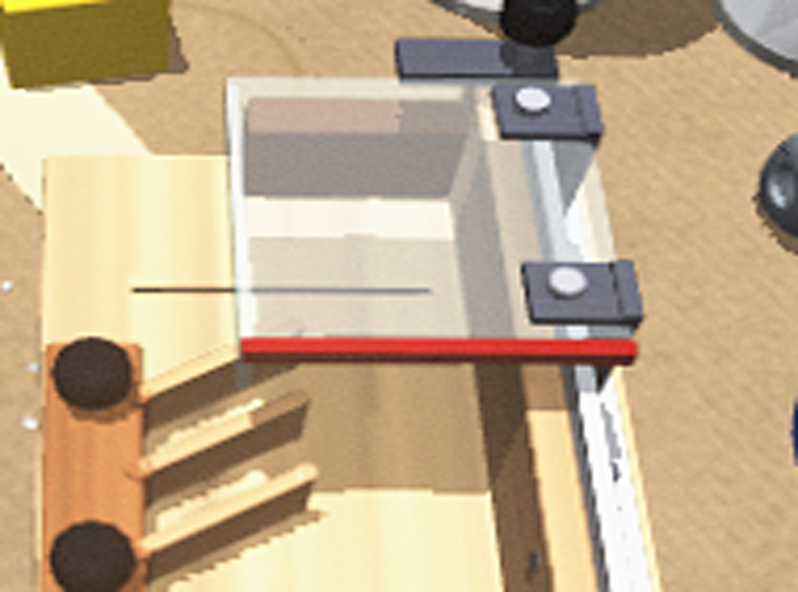

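```bash
python3 - <<'E'
from tgt import *
c=cal('wrist')
B=lambda u,v:(290+u/4.2,160+v/4); C=lambda u,v:(290+u/4.2,v/3.7)
X=[(-53,28,80),(53,28,80),(-110,185,12),(-107,-43,36),(-77,-43,36),(30,160,12),(80,-185,12)]
px=np.array([C(242,357),C(637,362),C(45,157),B(42,55),B(143,55),C(452,200),B(745,562)])
j,e=fit(c,X,px,J); print(j);print(e)
X=[(-30,55,52),(30,55,52),(30,-55,52),(-30,-55,52)]
b,e=fit(c,X,np.array([B(243,45),B(462,37),B(520,427),B(313,438)]),[.539,-.047,-.01]);print(b);print(e)
print('blank in jig',R.from_euler('z',-j[2]).apply([b[0]-j[0],b[1]-j[1],0]),b[2]-j[2])
E
```

```text
[ 0.5642  0.0512 -0.0442]
[[-0.5287  1.8046]
 [-0.2958  1.4413]
 [ 0.3273 -2.0485]
 [-0.8999 -0.7804]
 [ 1.0409 -0.7567]
 [-0.4801 -0.2377]
 [ 1.2745  0.2825]]
[ 0.54   -0.0487  0.0151]
[[-0.6469 -0.5255]
 [ 0.8386 -1.2368]
 [ 2.5736  0.1591]
 [-7.5195  1.1851]]
blank in jig [-0.0198 -0.1009  0.    ] 0.05926446141961879
```

```bash
python3 -m jog '-13 1 16 0 0 0 5;-13 1 16 0 0 0 5;-13 0 16 0 -0.004 0 5;0 0 0 0 0 0 5'
python3 - <<'E'
from tgt import *
plan(jw(-65,-94,26),-.043,np.radians(35)); print(nosej(),get_state()['force']); snap('wrist','w10')
E
```

```text
clock: 12.15
tool_pos: [0.4696, -0.1742, 0.2188]
tcp_rot: [-1.919, -1.833, -0.6]
force: [0.7, -0.5, -0.2]
gripper_width: 0.0176
shift(mm, tool axes) [ 3.  19.   4.3] turn [-0.0022  0.0016 -0.0035] TCP [ 0.4888 -0.1701  0.2169] clock 12.15
[-84.5 -99.2  27.7] [ 0.6799 -0.4861 -0.225 ]
```

View pics/w10.png

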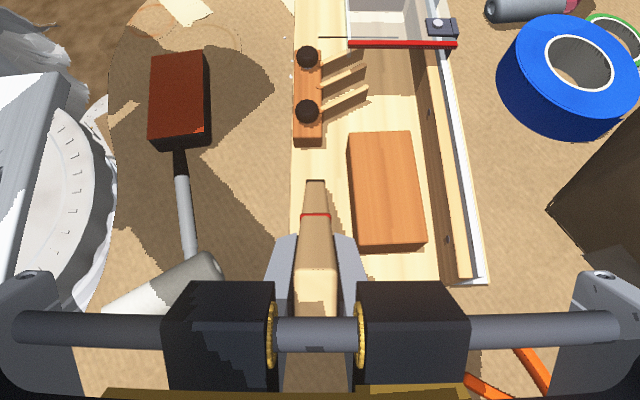

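```bash
python3 -m jog '1.5 8 2 0 0 0 5;1.5 6 2 0 0 -0.004 5;0 4 0 0 0 0 5;0 4 0 0 0 0 5;0 4 0 0 0 0 5;0 4 0 0 0 0 5;0 4 0 0 0 0 5'
python3 - <<'E'
from tgt import *
s=get_state();print(nosej(),s['force'],s['wrist_torque']); snap('wrist','w11')
E
```

```text
clock: 12.9
tool_pos: [0.5047, -0.1698, 0.2194]
tcp_rot: [-1.914, -1.844, -0.601]
force: [-2.3, 0.1, 0.9]
gripper_width: 0.0178
[-49.5 -93.6  28. ] [-2.2847  0.0948  0.8603] [-0.0309  0.6381  0.5246]
```

View pics/w11.png

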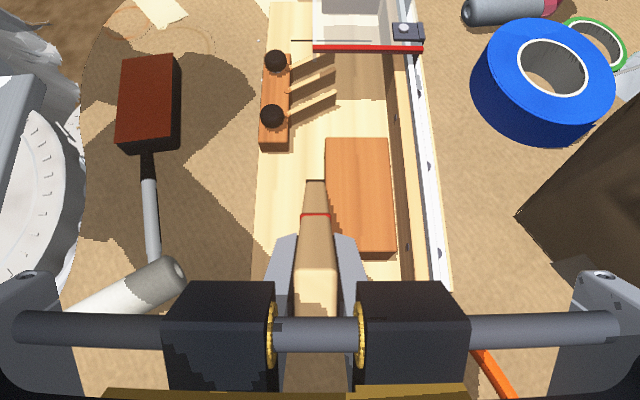

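```bash
python3 -m jog '0 3 0 0 0 0 5;0 3 0 0 0 0 5;0 2 0 0 0 0 5;0 1 0 0 0 0 5;0 0 0 0 0 0 5'
python3 - <<'E'
from tgt import *
s=get_state();print(nosej(),s['force'],s['wrist_torque']); snap('wrist','w12')
E
```

```text
clock: 13.45
tool_pos: [0.5139, -0.1704, 0.2194]
tcp_rot: [-1.916, -1.844, -0.602]
force: [-1.1, 0.1, -0.1]
gripper_width: 0.0174
[-39.9 -94.   27.9] [-1.0734  0.1315 -0.1112] [-0.2345  0.2342  0.2022]
```

View pics/w12.png

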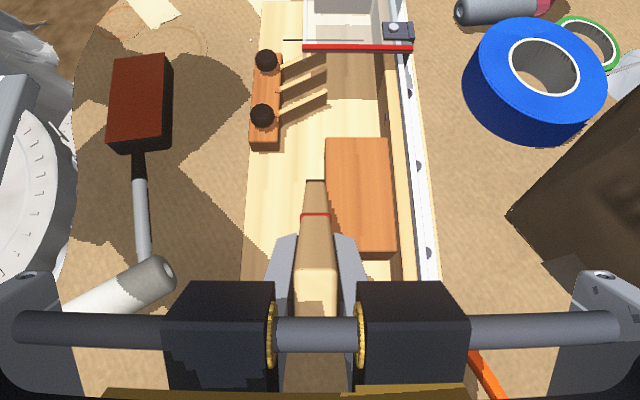

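```bash
python3 -m jog '0 1.5 0 0 0 0 5;0 1.5 0 0 0 0 5;0 0 0 0 0 0 5'; python3 -c "
from tgt import *
s=get_state();print(nosej(),s['force'],s['wrist_torque'])"; python3 -m jog '0 1.5 0 0 0 0 5;0 1.5 0 0 0 0 5;0 0 0 0 0 0 5'; python3 -c "
from tgt import *
s=get_state();print(nosej(),s['force'],s['wrist_torque'])"
```

```text
clock: 13.8
tool_pos: [0.5158, -0.1704, 0.2193]
tcp_rot: [-1.913, -1.844, -0.598]
force: [-6.9, -1.3, 2.4]
gripper_width: 0.0177
[-39.1 -93.8  28. ] [-6.9041 -1.2659  2.4394] [-0.1003  1.4924  0.9915]
clock: 14.1
tool_pos: [0.5173, -0.1705, 0.2193]
tcp_rot: [-1.909, -1.842, -0.592]
force: [-12.4, -2.3, 6.4]
gripper_width: 0.0181
[-39.1 -93.8  28. ] [-12.3918  -2.325    6.3648] [0.044  3.0362 2.0773]
```

```bash
python3 - <<'E'
from tgt import *
im=snap('wrist','w13')
cv2.imwrite('pics/w13b.png',cv2.resize(cv2.imread('pics/w13.png')[120:270,290:450],None,fx=4.5,fy=4,interpolation=cv2.INTER_CUBIC))
E
```

```text
(no output)
```

View pics/w13b.png

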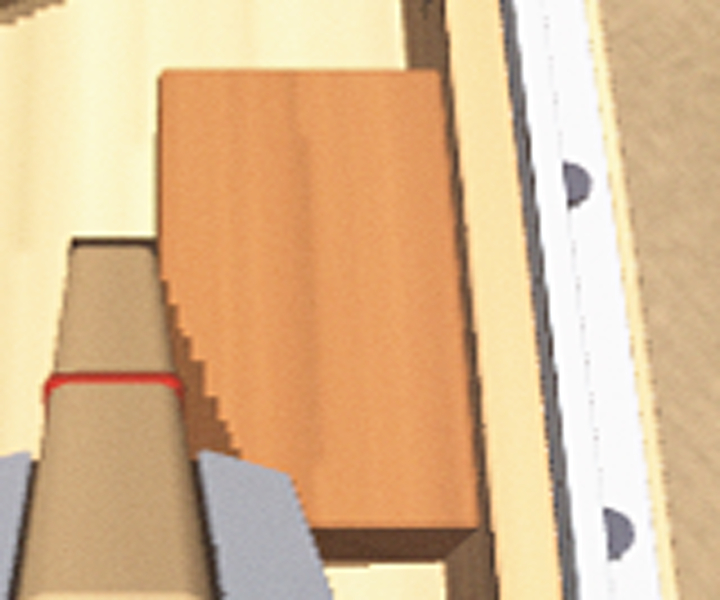

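```bash
python3 -m jog '0 -6 0 0 0 0 5;0 -12 0 0 0 0 5;0 -12 0 0 0 0 5;-16 0 -11 0 0 0 5;-27 0 -19 0 0 0 5;-27 0 -19 0 0 0 5;0 0 0 0 0 0 5'
python3 - <<'E'
from tgt import *
s=get_state();print(nosej(),s['force'],s['wrist_torque']); snap('wrist','w14');plan(jw(-3,-182,26),-.043,np.radians(35))
E
```

```text
clock: 14.85
tool_pos: [0.4864, -0.2592, 0.2203]
tcp_rot: [-1.922, -1.843, -0.603]
force: [-0.0, 0.1, 0.3]
gripper_width: 0.0179
[ -62.6 -184.4   28.5] [-0.0011  0.1109  0.257 ] [-0.3443 -0.0909 -0.0042]
shift(mm, tool axes) [-2.6 60.6  2.2] turn [0.0024 0.0052 0.003 ] TCP [ 0.5469 -0.2607  0.2169] clock 14.9
```

View pics/w14.png

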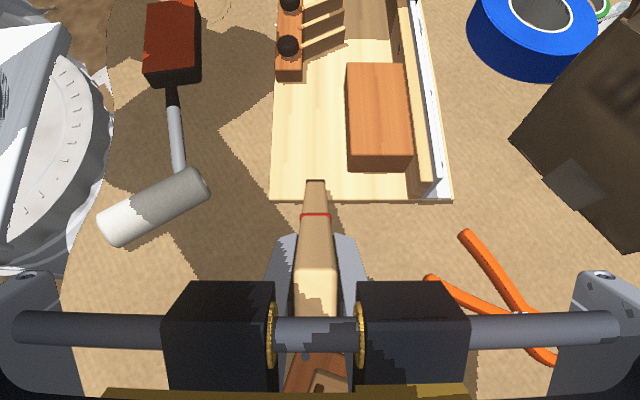

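```bash
python3 -m jog '-1 16 1 0 0.005 0.002 5;-1 16 1 0.002 0 0 5;-1 16 0 0 0 0 5;0 13 0 0 0 0 5;0 0 0 0 0 0 5'
python3 - <<'E'
from tgt import *
s=get_state();print(nosej(),s['force']); snap('wrist','w15');plan(jw(0,-168,26),-.043,np.radians(35))
E
```

```text
clock: 15.4
tool_pos: [0.5481, -0.2579, 0.2163]
tcp_rot: [-1.911, -1.841, -0.604]
force: [0.4, -0.4, -0.3]
gripper_width: 0.0177
[  -2.6 -179.    25.6] [ 0.3708 -0.4164 -0.3085]
shift(mm, tool axes) [9.5 2.7 5.9] turn [-0.0034 -0.001   0.0039] TCP [ 0.5505 -0.2469  0.2169] clock 15.45
```

View pics/w15.png

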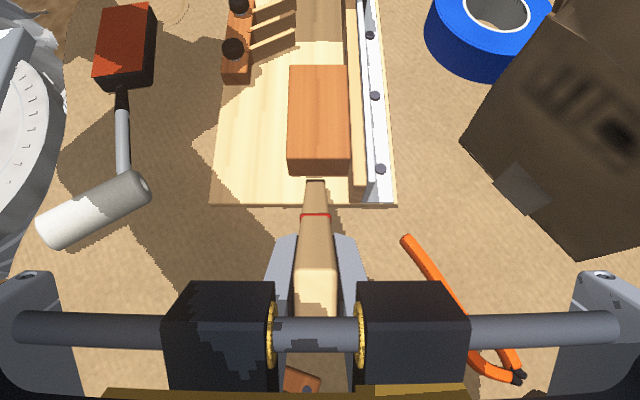

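```bash
python3 -m jog '4.1 2 2.9 0 0 0.003 5;4.1 0 2.9 0 0 0 5;4.1 0 2.9 0 0 0 5;5.7 0 4 0 0 0 5;5.7 0.5 4 0 0 0 5;5.7 0 4 0 0 0 5;5.7 0.5 4 0 0 0 5;0 0 0 0 0 0 5'
python3 - <<'E'
from tgt import *
s=get_state();print(nosej(),s['force'],s['wrist_torque']); snap('wrist','w16');plan(jw(0,-110,26),-.043,np.radians(35))
E
```

```text
clock: 16.25
tool_pos: [0.5522, -0.2143, 0.2161]
tcp_rot: [-1.913, -1.835, -0.604]
force: [-0.6, -0.8, -1.2]
gripper_width: 0.0179
[  -0.3 -134.9   25.6] [-0.6065 -0.7948 -1.1529] [-0.3701 -0.0395 -0.0013]
shift(mm, tool axes) [21.4 -0.3 14.2] turn [-0.0023 -0.0028  0.0005] TCP [ 0.553  -0.1889  0.2169] clock 16.3
```

View pics/w16.png

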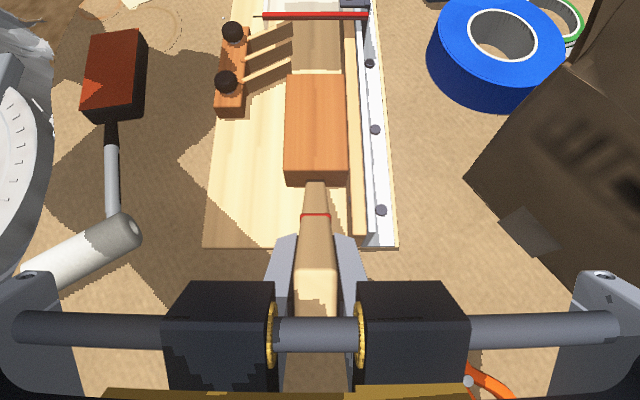

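```bash
python3 -m jog '5.7 0.5 4 0 0 0 5;5.7 0 4 0 0 0 5;5.7 0.5 4 0 0 0 5;5.7 0 4 0 0 0 5;0 0 0 0 0 0 5'
python3 - <<'E'
from tgt import *
s=get_state();print(nosej(),s['force'],s['wrist_torque']); snap('wrist','w17');plan(jw(0,-80,26),-.043,np.radians(35))
cv2.imwrite('pics/w17b.png',cv2.resize(cv2.imread('pics/w17.png')[0:260,200:420],None,fx=3,fy=2.3,interpolation=cv2.INTER_CUBIC))
E
```

```text
clock: 16.8
tool_pos: [0.5544, -0.1865, 0.2161]
tcp_rot: [-1.913, -1.835, -0.604]
force: [0.7, -0.4, -0.9]
gripper_width: 0.018
[   0.6 -107.    25.6] [ 0.6884 -0.4214 -0.8952] [-0.3762 -0.0453  0.0152]
shift(mm, tool axes) [23.1 -1.3 15.5] turn [-0.0022 -0.0028  0.0005] TCP [ 0.5543 -0.1589  0.2169] clock 16.85
```

View pics/w17b.png

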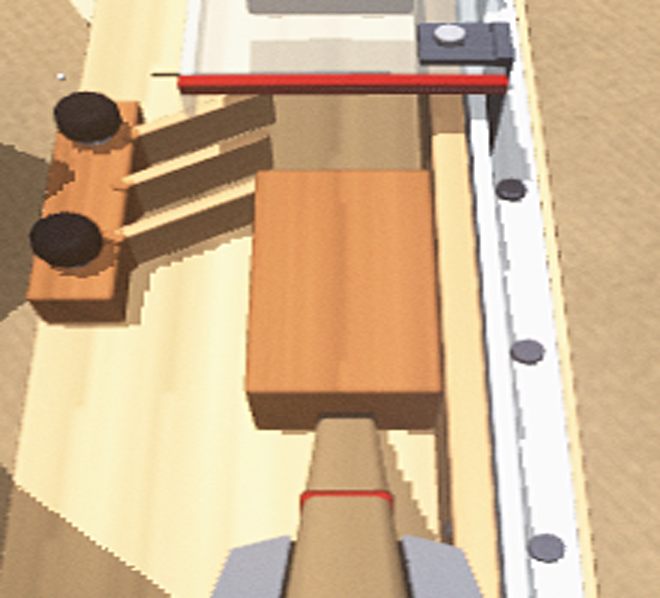

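```bash
python3 -m jog '4.9 0.5 3.4 0 0 0 5;4.9 0 3.4 0 0 0 5;4.9 0.5 3.4 0 0 0 5;4.9 0 3.4 0 0 0 5;4.9 0.5 3.4 0 0 0 5;4.9 0 3.4 0 0 0 5'
python3 - <<'E'
from tgt import *
s=get_state();print(nosej(),s['force'],s['wrist_torque']); snap('wrist','w18')
cv2.imwrite('pics/w18b.png',cv2.resize(cv2.imread('pics/w18.png')[0:260,200:420],None,fx=3,fy=2.3,interpolation=cv2.INTER_CUBIC))
E
```

```text
clock: 17.45
tool_pos: [0.5571, -0.1519, 0.2164]
tcp_rot: [-1.915, -1.836, -0.601]
force: [-1.7, -3.9, 0.1]
gripper_width: 0.0179
[  1.8 -72.8  25.6] [-1.7451 -3.859   0.0712] [-1.2721  0.4989  0.4008]
```

View pics/w18b.png

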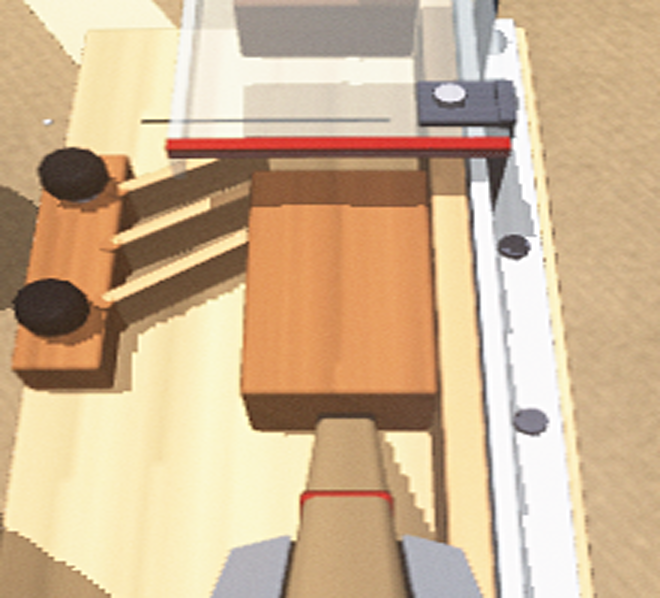

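```bash
python3 -m jog '4.9 0 3.4 0 0 0 5;4.9 0.3 3.4 0 0 0 5;4.9 0 3.4 0 0 0 5;4.9 0.3 3.4 0 0 0 5;4.9 0 3.4 0 0 0 5;4.9 0.3 3.4 0 0 0 5;4.9 0 3.4 0 0 0 5'
python3 - <<'E'
from tgt import *
s=get_state();print(nosej(),s['force'],s['wrist_torque']); snap('wrist','w19')
cv2.imwrite('pics/w19b.png',cv2.resize(cv2.imread('pics/w19.png')[0:260,200:420],None,fx=3,fy=2.3,interpolation=cv2.INTER_CUBIC))
E
```

```text
clock: 18.2
tool_pos: [0.5595, -0.1112, 0.2169]
tcp_rot: [-1.915, -1.838, -0.598]
force: [-4.5, -7.2, 1.9]
gripper_width: 0.0174
[  2.1 -32.5  25.7] [-4.4565 -7.1574  1.8887] [-1.82    1.0772  0.8446]
```

View pics/w19b.png

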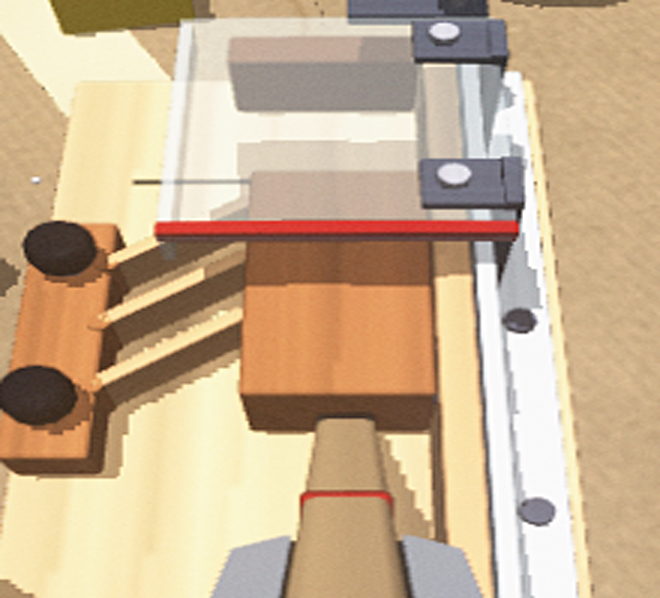

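```bash
python3 -m jog '4.9 -0.5 3.4 0 0 0 5;4.9 -0.3 3.4 0 0 0 5;4.9 0 3.4 0 0 0 5;4.9 0 3.4 0 0 0 5;4.9 0 3.4 0 0 0 5;4.9 0 3.4 0 0 0 5'
python3 - <<'E'
from tgt import *
s=get_state();print(nosej(),s['force'],s['wrist_torque']); snap('wrist','w20')
cv2.imwrite('pics/w20b.png',cv2.resize(cv2.imread('pics/w20.png')[0:260,200:420],None,fx=3,fy=2.3,interpolation=cv2.INTER_CUBIC))
E
```

```text
clock: 18.85
tool_pos: [0.5606, -0.0741, 0.2167]
tcp_rot: [-1.915, -1.836, -0.603]
force: [-0.6, -3.6, -1.6]
gripper_width: 0.0182
[ 2.   5.3 26. ] [-0.5895 -3.6098 -1.5506] [-1.1893  0.1168  0.0455]
```

View pics/w20b.png

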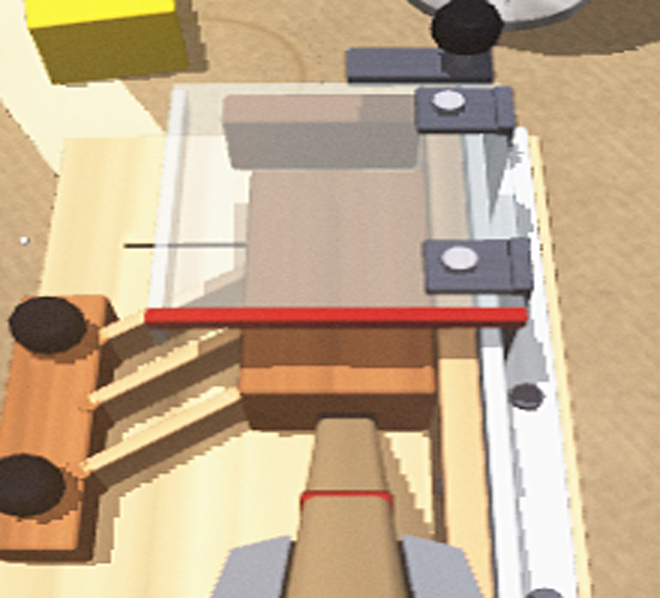

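```bash
python3 -m jog '4.9 0.2 3.4 0 0 0 5;4.9 0 3.4 0 0 0 5;4.9 0.2 3.4 0 0 0 5;4.9 0 3.4 0 0 0 5;3.3 0 2.3 0 0 0 5;0 0 0 0 0 0 5'
python3 - <<'E'
from tgt import *
s=get_state();print(nosej(),s['force'],s['wrist_torque']); snap('wrist','w21')
cv2.imwrite('pics/w21b.png',cv2.resize(cv2.imread('pics/w21.png')[0:260,200:420],None,fx=3,fy=2.3,interpolation=cv2.INTER_CUBIC))
E
```

```text
clock: 19.5
tool_pos: [0.5621, -0.0461, 0.217]
tcp_rot: [-1.914, -1.835, -0.603]
force: [-0.1, -0.8, -0.8]
gripper_width: 0.0177
[ 2.2 33.5 26.4] [-0.148  -0.8277 -0.7791] [-0.627   0.0285  0.0277]
```

View pics/w21b.png

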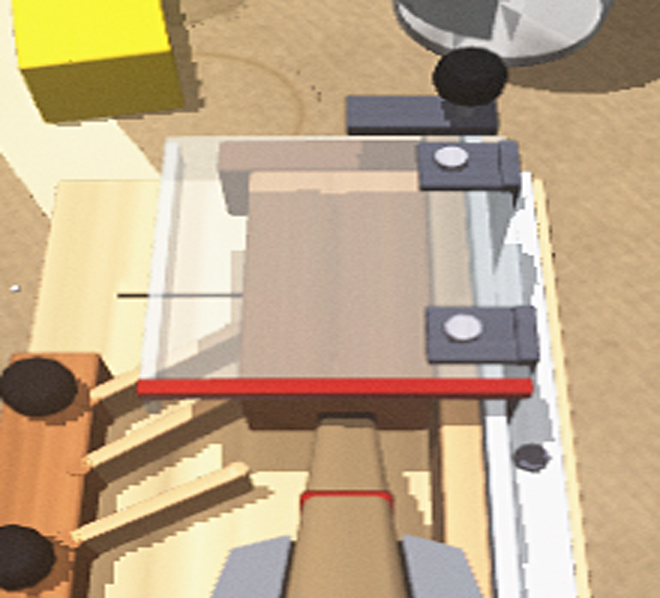

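```bash
python3 -m jog '2.5 0.2 1.7 0 0 0 5;1.6 0 1.2 0 0 0 5;0 0 0 0 0 0 5'; python3 -c "
from tgt import *
s=get_state();print(nosej(),s['force'],s['wrist_torque'])"; python3 -m jog '1.6 0 1.2 0 0 0 5;0.8 0 0.6 0 0 0 5;0 0 0 0 0 0 5'; python3 -c "
from tgt import *
s=get_state();print(nosej(),s['force'],s['wrist_torque'])"
```

```text
clock: 19.85
tool_pos: [0.5626, -0.0421, 0.2173]
tcp_rot: [-1.915, -1.837, -0.602]
force: [-2.0, -4.0, 0.2]
gripper_width: 0.0176
[ 2.7 37.1 26.5] [-2.0286 -3.9724  0.1685] [-1.1412  0.4115  0.2902]
clock: 20.15
tool_pos: [0.5628, -0.0396, 0.2174]
tcp_rot: [-1.916, -1.837, -0.601]
force: [-3.0, -6.1, 2.2]
gripper_width: 0.0177
[ 2.8 39.4 26.4] [-3.0055 -6.1452  2.2251] [-1.4368  0.5767  0.484 ]
```

```bash
python3 -m jog '1.6 0 1.2 0 0 0 5;0.8 0 0.6 0 0 0 5;0 0 0 0 0 0 5'; python3 -c "
from tgt import *
s=get_state();print(nosej(),s['force'],s['wrist_torque'])"; python3 -m jog '1.6 0 1.2 0 0 0 5;0.8 0 0.6 0 0 0 5;0 0 0 0 0 0 5'; python3 - <<'E'
from tgt import *
s=get_state();print(nosej(),s['force'],s['wrist_torque']); snap('wrist','w22')
cv2.imwrite('pics/w22b.png',cv2.resize(cv2.imread('pics/w22.png')[0:260,200:420],None,fx=3,fy=2.3,interpolation=cv2.INTER_CUBIC))
E
```

```text
clock: 20.45
tool_pos: [0.563, -0.0383, 0.2182]
tcp_rot: [-1.918, -1.841, -0.598]
force: [-6.1, -13.9, 5.1]
gripper_width: 0.0175
[ 2.9 39.8 26.6] [ -6.0557 -13.9153   5.1368] [-2.4395  1.3814  1.0036]
clock: 20.75
tool_pos: [0.5635, -0.0364, 0.2189]
tcp_rot: [-1.919, -1.843, -0.597]
force: [-7.8, -18.3, 10.6]
gripper_width: 0.018
[ 3.5 41.3 27. ] [ -7.8347 -18.3067  10.5608] [-3.0133  1.7188  1.2554]
```

View pics/w22b.png

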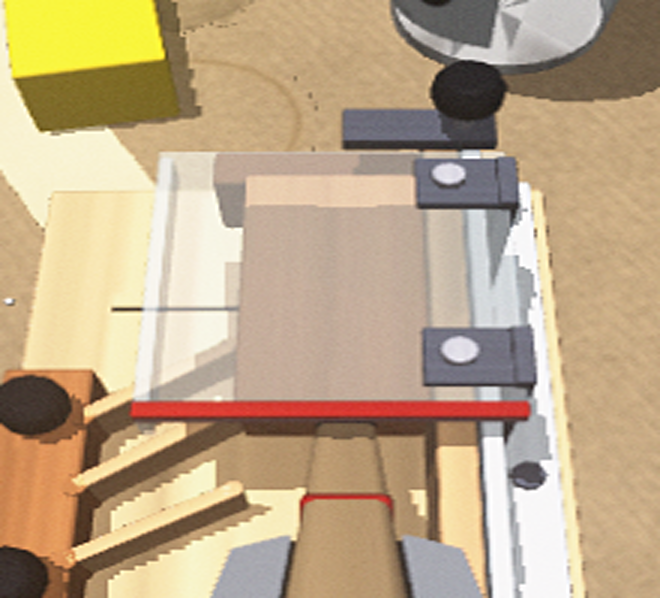

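```bash
python3 - <<'E'
from tgt import *
c=cal('wrist')
print(proj(c,[jw(-36,160,46),jw(-36,160,12),jw(-30,160,52),jw(30,160,52),jw(-30,155,52),jw(-30,50,52),jw(0,50,52)]))
cv2.imwrite('pics/w22c.png',cv2.resize(cv2.imread('pics/w22.png')[55:115,260:380],None,fx=6,fy=6,interpolation=cv2.INTER_CUBIC))
E
```

```text
[[277.9671  78.0173]
 [281.0431  98.4461]
 [283.2667  74.0134]
 [342.3721  74.0891]
 [283.0725  77.951 ]
 [278.6411 172.4102]
 [312.1229 172.4637]]
```

View pics/w22c.png

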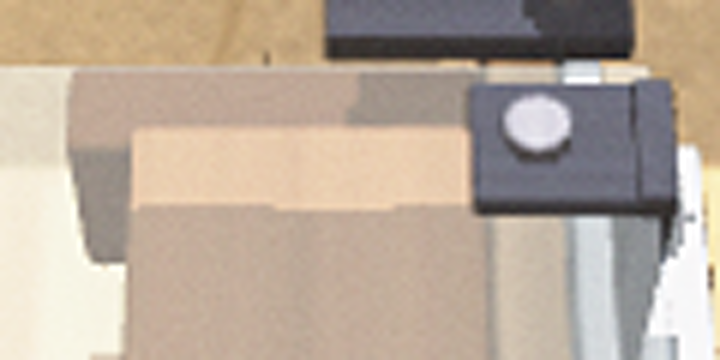

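```bash
python3 -m jog '-3.3 -0.5 -2.3 0 0 0 5;-8 0 -5.7 0 0 0 5;-20 0 -14 0 0 0 5;-25 0 -17 0 0 0 5;-25 0 -17 0 0 0 5;0 0 0 0 0 0 5'
python3 - <<'E'
from stickfit import *
s=get_state();print(nosej(),s['force'],s['wrist_torque']); snap('wrist','w23')
im=cv2.imread('pics/w23.png')
cv2.imwrite('pics/w23a.png',cv2.resize(im[170:320,270:360],None,fx=5,fy=5,interpolation=cv2.INTER_CUBIC))
cv2.imwrite('pics/w23b.png',cv2.resize(im[0:180,220:420],None,fx=3.8,fy=3.3,interpolation=cv2.INTER_CUBIC))
E
```

```text
clock: 21.4
tool_pos: [0.5587, -0.1343, 0.2159]
tcp_rot: [-1.919, -1.832, -0.606]
force: [0.4, 0.4, -1.1]
gripper_width: 0.0181
[  3.5 -54.8  25.3] [ 0.4447  0.3686 -1.1473] [-0.318  -0.0918 -0.0182]
```

View pics/w23a.png

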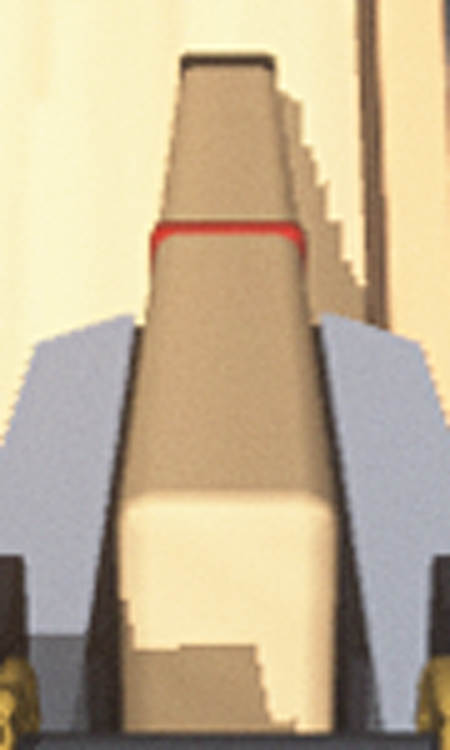

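View pics/w23b.png

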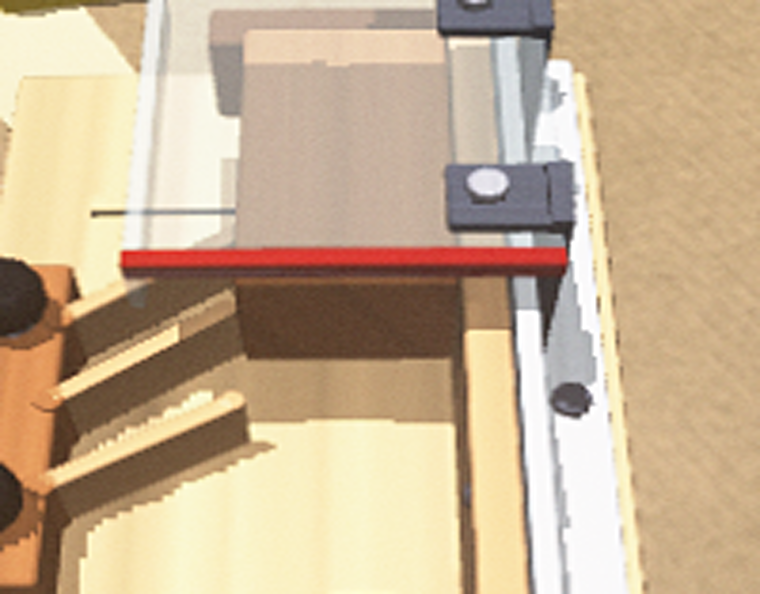

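```bash
python3 - <<'E'
from stickfit import *
g=lambda u,v:(270+u/5,170+v/5)
print(stickfit(np.array([g(180,55),g(275,55),g(153,230),g(303,230),g(122,495),g(335,495)])))
E
```

```text
(array([-3.1959,  8.2233,  0.0063, -0.3781, -0.0003]), array([[ 0.2551,  0.0491],
       [-0.2388,  0.0486],
       [ 0.8158, -0.0958],
       [-0.8425, -0.094 ],
       [-0.327 ,  0.0378],
       [ 0.3376,  0.0461]]))
```

```bash
python3 -m jog '20 0 -28 0 0 0 5;20 0 -28 0 0 0 5;20 0 -28 0 0 0 5;0 0 -30 0 0 0 5;-20 0 -30 0 0 0 5;0 0 0 0 0 0 5'
cat > back.py <<'E'
from tgt import *
import json
h=json.load(open('home.json')); Rh=R.from_rotvec(h['r']); ph=np.array(h['p'])
def back(dx,dy,dz):
    s=get_state(); Rc=R.from_rotvec(s['tcp_rot']); P=ph+Rh.apply([dx/1000,dy/1000,dz/1000])
    print('shift',(Rc.inv().apply(P-s['tool_pos'])*1000).round(1),'turn',(Rc.inv()*Rh).as_rotvec().round(4),'offset from home',(Rh.inv().apply(s['tool_pos']-ph)*1000).round(1),s['force'].round(2),s['clock'])
E
python3 -c "
from back import *
back(120,0,-30)"
```

```text
clock: 22.05
tool_pos: [0.5572, -0.1831, 0.3592]
tcp_rot: [-1.918, -1.838, -0.606]
force: [-0.7, 0.9, -0.7]
gripper_width: 0.0179
shift [-159.3  -66.5  -71.3] turn [-0.1874  0.0033  0.2752] offset from home [289.2   6.7  48.7] [-0.69  0.91 -0.74] 22.05
```

```bash
python3 -m jog '-32 -13 -14 0 0 0 5;-32 -13 -14 0 0 0 5;-32 -13 -14 0 0 0 5;-32 -13 -14 0 0 0 5;-31 -14 -15 0 0 0 5;0 0 0 0 0 0 5' && python3 -m jog '0 0 0 -0.0468 0.001 0.0688 5;0 0 0 -0.0468 0.001 0.0688 5;0 0 0 -0.0468 0.001 0.0688 5;0 0 0 -0.0468 0 0.0688 5;0 0 0 0 0 0 5;0 0 0 0 0 0 5'
python3 -c "
from back import *
back(60,0,-20);snap('wrist','w24')"
```

```text
clock: 22.65
tool_pos: [0.4822, -0.351, 0.3215]
tcp_rot: [-1.916, -1.83, -0.604]
force: [-0.8, 0.2, -0.9]
gripper_width: 0.0179
clock: 23.25
tool_pos: [0.4838, -0.3482, 0.3234]
tcp_rot: [-2.233, -1.523, -0.702]
force: [0.0, -0.1, 0.3]
gripper_width: 0.0179
shift [-61.    0.9   5.8] turn [-0.007  -0.0011  0.0009] offset from home [121.   -0.9 -25.9] [ 0.01 -0.12  0.27] 23.25
```

View pics/w24.png

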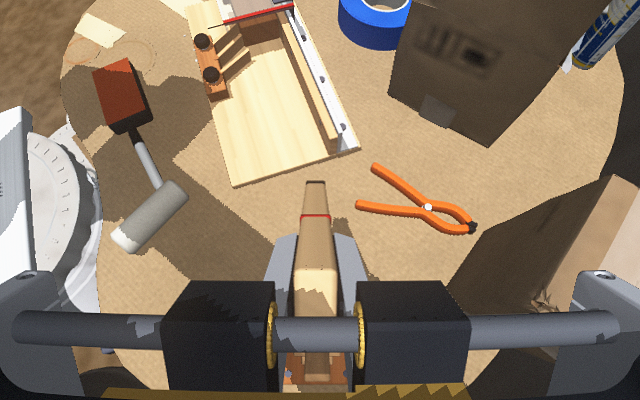

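```bash
python3 -m jog '-20 0.5 2 -0.007 0 0 5;-20 0.5 2 0 0 0 5;-20 0 1 0 0 0 5;0 0 0 0 0 0 5;0 0 0 0 0 0 5'
python3 -c "
from back import *
back(25,0,-15);snap('wrist','w25')"
```

```text
clock: 23.8
tool_pos: [0.4668, -0.3934, 0.2841]
tcp_rot: [-2.241, -1.518, -0.709]
force: [-0.3, 0.1, -0.1]
gripper_width: 0.018
shift [-33.8   0.1   6.5] turn [ 0.0016 -0.0015 -0.003 ] offset from home [ 58.8  -0.  -21.6] [-0.3   0.14 -0.12] 23.8
```

View pics/w25.png

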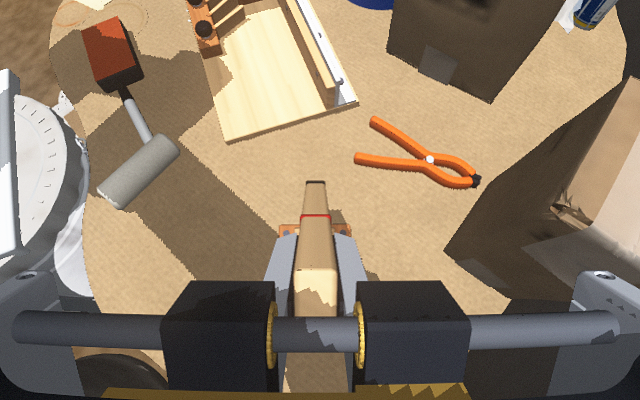

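```bash
python3 -m jog '-17 0 5 0 0 -0.003 5;-17 0 2 0 0 0 5;0 0 0 0 0 0 5'
python3 -c "
from back import *
back(2.5,0,-10)"; python3 -m jog '-8 0 0 0 0 0 5;-8 0 0 0 0 0 5;0 0 0 0 0 0 5'
python3 -c "
from back import *
back(2.5,0,-3);snap('wrist','w26')"
```

```text
clock: 24.15
tool_pos: [0.4573, -0.4156, 0.2572]
tcp_rot: [-2.239, -1.52, -0.709]
force: [0.2, 0.4, -1.2]
gripper_width: 0.0175
shift [-21.2   0.6   3.4] turn [ 0.0002 -0.0018 -0.0012] offset from home [ 23.7  -0.6 -13.5] [ 0.21  0.4  -1.15] 24.15
clock: 24.45
tool_pos: [0.4532, -0.4276, 0.2499]
tcp_rot: [-2.24, -1.523, -0.709]
force: [-0.4, -0.7, -1.6]
gripper_width: 0.0179
shift [-6.6 -0.1 11.8] turn [ 0.0019 -0.0002  0.0008] offset from home [  9.1   0.1 -14.8] [-0.37 -0.68 -1.58] 24.45
```

View pics/w26.png

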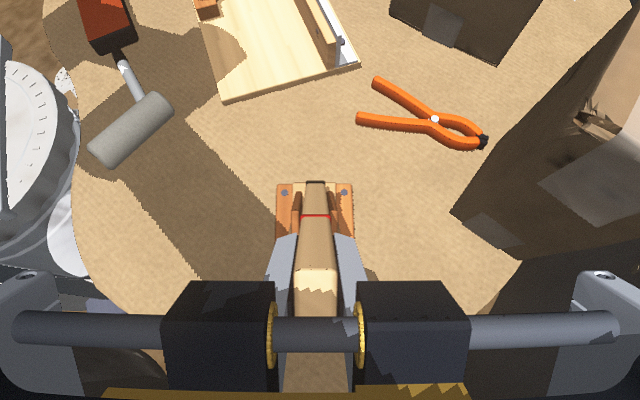

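```bash
python3 -m jog '-4 0 2 0 0 0 5;-2 0 4 0 0 0 5;0 0 0 0 0 0 5'
python3 -c "
from back import *
back(1.5,0,-1);print(get_state()['wrist_torque'])"; python3 -m jog '0 0 3 0 0 0 5;-1 0 2 0 0 0 5;0 0 0 0 0 0 5'
python3 -c "
from back import *
back(1,0,0);print(get_state()['wrist_torque']);snap('wrist','w27')"
```

```text
clock: 24.8
tool_pos: [0.453, -0.4279, 0.2414]
tcp_rot: [-2.239, -1.523, -0.709]
force: [-0.3, 0.1, -1.5]
gripper_width: 0.0177
shift [-2.4 -0.   7. ] turn [ 0.0009 -0.0008  0.0014] offset from home [ 3.9  0.  -8. ] [-0.34  0.14 -1.47] 24.8
[-0.3533  0.0137 -0.0132]
clock: 25.1
tool_pos: [0.4539, -0.4262, 0.2372]
tcp_rot: [-2.239, -1.524, -0.709]
force: [-0.1, 0.2, -0.4]
gripper_width: 0.0179
shift [-2.  -0.2  3.5] turn [ 0.0015 -0.0003  0.0017] offset from home [ 3.   0.2 -3.5] [-0.05  0.17 -0.44] 25.1
[-0.3751  0.0743  0.0008]
```

View pics/w27.png

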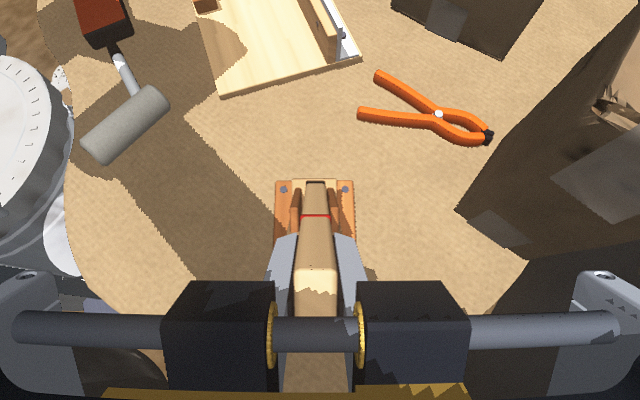

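```bash
python3 -m jog '-1 0 1 0 0 0 5;-0.5 0 1 0 0 0 5;0 0 0 0 0 0 5'
python3 -c "
from back import *
back(1,0,0);print(get_state()['wrist_torque'])"; python3 -m jog '0 0 0 0 0 0 22;0 0 0 0 0 0 26;0 0 0 0 0 0 30;0 0 0 0 0 0 40' 20
python3 -c "
from back import *
back(1,0,0);print(get_state()['wrist_torque']);snap('wrist','w28')"
```

```text
clock: 25.45
tool_pos: [0.4538, -0.4265, 0.2349]
tcp_rot: [-2.24, -1.524, -0.709]
force: [0.5, 0.5, -1.9]
gripper_width: 0.0178
shift [-0.5 -0.2  1.8] turn [ 0.0018 -0.0003  0.0017] offset from home [ 1.5  0.2 -1.8] [ 0.49  0.46 -1.89] 25.45
[-0.2931  0.0762  0.0312]
clock: 25.85
tool_pos: [0.4539, -0.4266, 0.2352]
tcp_rot: [-2.24, -1.524, -0.709]
force: [0.7, 0.6, -0.2]
gripper_width: 0.0346
shift [-0.6 -0.3  2. ] turn [0.0021 0.0001 0.0019] offset from home [ 1.6  0.3 -2. ] [ 0.74  0.57 -0.21] 25.85
[-0.2466  0.0652  0.0575]
```

View pics/w28.png

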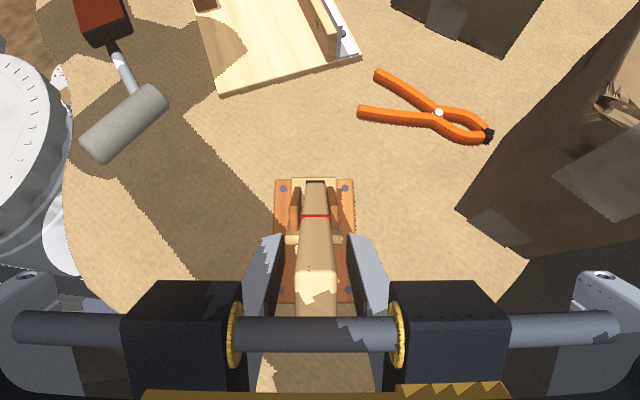

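Stick stays leaning in its trough (column 316, like before the grasp). Open fully and withdraw along the stick.

```bash
python3 -m jog '0 0 0 0 0 0 94;0 0 0 0 0 0 94;0 0 0 0 0 0 94;0 0 0 0 0 0 94;0 0 0 0 0 0 94;0 0 0 0 0 0 94;0 0 0 0 0 0 94;0 0 0 0 0 0 94'; python3 -m jog '0 0 -10 0 0 0 94;0 0 -20 0 0 0 94;0 0 -30 0 0 0 94;0 0 -30 0 0 0 94;0 0 -30 0 0 0 94;0 0 0 0 0 0 94'
python3 - <<'E'
from back import *
np.set_printoptions(precision=4,suppress=True)
snap('wrist','w29');snap('scene','s29')
im=cv2.imread('pics/s29.png')[100:320,150:430]; cv2.imwrite('pics/s29c.png',cv2.resize(im,None,fx=2.8,fy=2.7,interpolation=cv2.INTER_CUBIC))
for cam in('wrist','scene'):
  for n in ['push_stick','rest_seat','stick_grip','spring_clamp','quart_pot','tape_wide','blank']: print(cam,n,[(np.array(r['centre']).round(4),round(r['confidence'],2)) for r in eyes.place_of(cam,n)])
E
```

```text
clock: 26.7
tool_pos: [0.4538, -0.4266, 0.2351]
tcp_rot: [-2.24, -1.524, -0.709]
force: [0.2, -0.5, -0.3]
gripper_width: 0.094
clock: 27.3
tool_pos: [0.4281, -0.4936, 0.3379]
tcp_rot: [-2.247, -1.529, -0.71]
force: [-0.0, -0.1, 0.3]
gripper_width: 0.094
wrist push_stick []
wrist rest_seat [(array([ 0.4986, -0.302 ,  0.043 ]), 0.78)]
wrist stick_grip [(array([ 0.4776, -0.3816,  0.1693]), 0.92), (array([ 0.4977, -0.2979,  0.0377]), 0.72)]
wrist spring_clamp [(array([ 0.6688, -0.2392, -0.0044]), 0.64)]
wrist quart_pot []
wrist tape_wide [(array([ 0.4739, -0.3844,  0.1679]), 0.66)]
wrist blank []
scene push_stick [(array([ 0.5015, -0.3022,  0.0422]), 0.82)]
scene rest_seat [(array([ 0.5062, -0.3006,  0.0403]), 0.57)]
scene stick_grip [(array([ 0.471 , -0.3802,  0.1655]), 0.71), (array([ 0.6699, -0.2429, -0.0024]), 0.28), (array([0.5668, 0.0827, 0.0809]), 0.16)]
scene spring_clamp [(array([ 0.6701, -0.2419, -0.0012]), 0.58), (array([0.7785, 0.1003, 0.0004]), 0.29)]
scene quart_pot [(array([ 0.6471,  0.3715, -0.    ]), 0.61)]
scene tape_wide [(array([0.7764, 0.0962, 0.0003]), 0.67)]
scene blank [(array([ 0.468 ,  0.3518, -0.0011]), 0.92)]
```

View pics/w29.png

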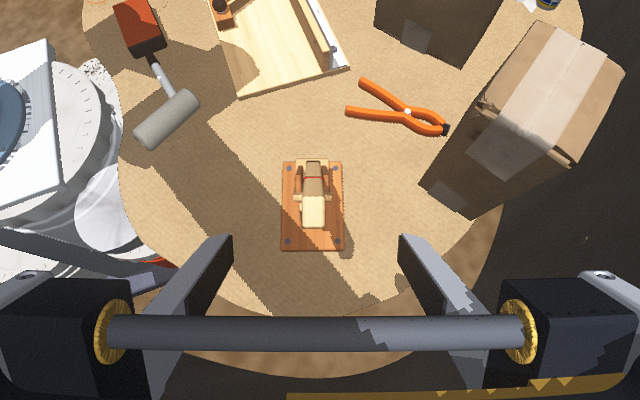

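View pics/s29c.png

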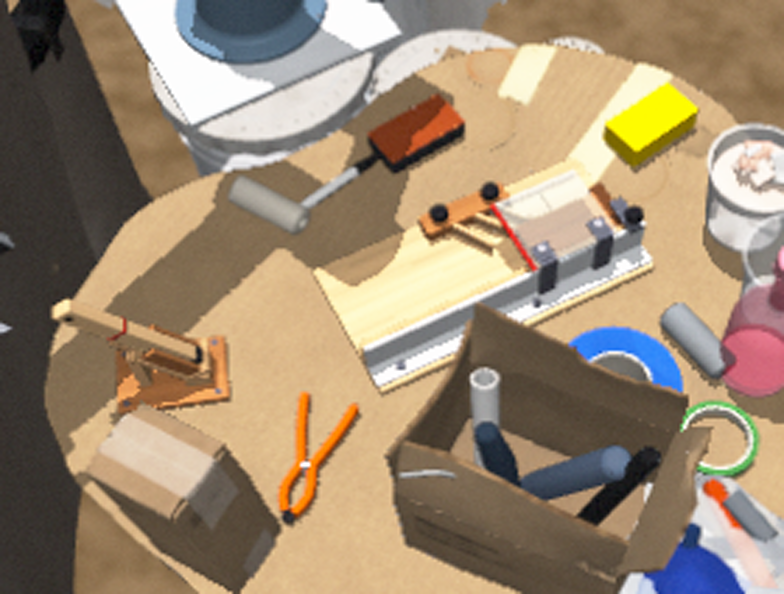

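```bash
python3 -m jog '20 0 -40 0 0 0 94;45 0 0 0 0 0 94;45 0 0 0 0 0 94;45 0 10 0 0 0 94;40 0 30 0 0 0 94;40 0 30 0 0 0 94;40 0 30 0 0 0 94;0 0 0 0 0 0 94'
python3 - <<'E'
from back import *
s=get_state();print(s['tool_pos'],s['force'],s['clock']);snap('wrist','w30');c=cal('wrist');snap('wrist','w31')
print(proj(c,[jw(-42,160,46),jw(-30,160,52),jw(30,160,52),jw(-30,50,52),jw(30,50,52),jw(-53,28,80),jw(53,28,80)]))
E
```

```text
clock: 28.9
tool_pos: [0.5247, -0.2447, 0.443]
tcp_rot: [-2.234, -1.531, -0.709]
force: [-0.1, -0.5, -0.0]
gripper_width: 0.094
[ 0.5247 -0.2447  0.443 ] [-0.0646 -0.4807 -0.002 ] 28.9
[[226.7703  84.3709]
 [232.3138  80.4537]
 [263.5927  71.8713]
 [247.0914 128.5443]
 [280.3931 118.8904]
 [233.5766 134.0662]
 [295.9554 115.9574]]
```

View pics/w31.png

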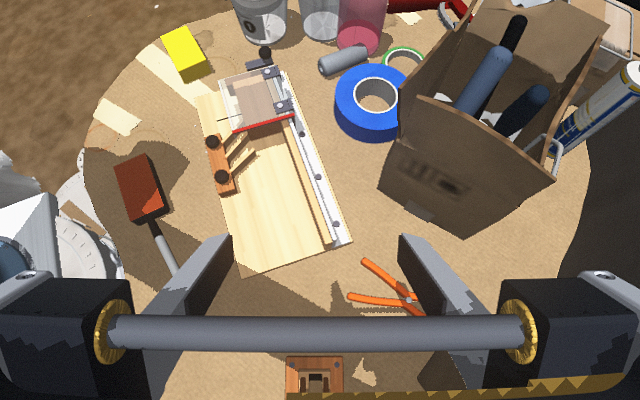

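```bash
python3 - <<'E'
import cv2
im=cv2.imread('pics/w31.png')
cv2.imwrite('pics/w31b.png',cv2.resize(im[60:160,200:310],None,fx=6,fy=6,interpolation=cv2.INTER_CUBIC))
E
```

```text
(no output)
```

View pics/w31b.png

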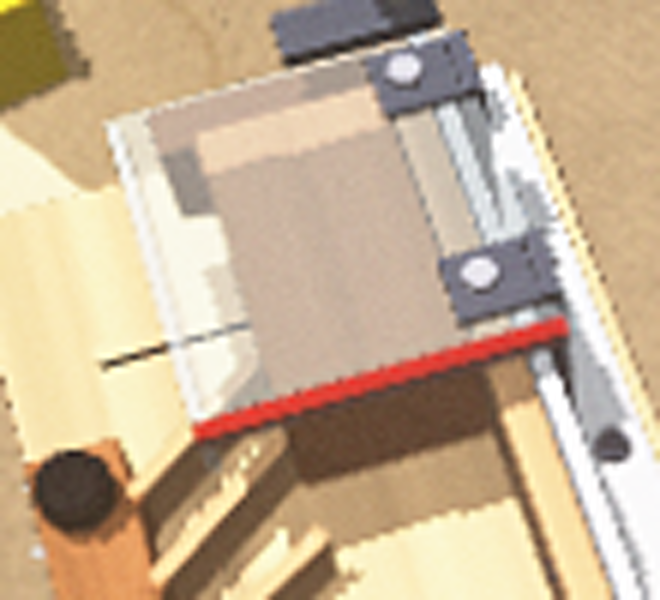

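```bash
python3 -c "
from plant import *
print(order.finish_job(), get_state()['clock'])"
```

```text
the job is handed in; nothing more can be done
the job is handed in; nothing more can be done
```

I loaded the blank into the jig using only the push stick, put the stick back in its rest, and handed the job in at about 29 s of the 64 s allowed. No verdict was reported.

- **Squaring:** I took the stick from its rest and pressed the blank's side until it stopped at the fence with about 12 N. The blank was then flush with the fence, before the featherboard.
- **Feeding:** I pushed the tail past the featherboard and under the guard until the blank stalled against the stop at about 18 N. The last picture shows the blank on the stop within about 1 mm and parallel to it. It was flush with the fence in the pictures just after the push.
- **Stick:** After release it sits as it did at the start. The scene camera puts its nose at (0.502, −0.302, 0.042), against a measured seat of about (0.503, −0.303, 0.042). The gripper is clear of everything.
- **Bystanders:** The clamp shows within 5 mm of its first measured position, and the pot within 7 mm of its first reading from another camera. The tape was never located before the job, so I compared its place in the pictures only, where it looks unchanged.

**Checks that disagreed:**
- The camera put the stick's nose about 7 mm farther along in the grip than the seat height implied. I used the seat-based value, and the contacts at the fence and stop fitted it.
- Jig position estimates differed by about 4 mm between fits, so I stopped the pushes on contact force instead.
- The stick turned about 0.4° in the grip during the final push.
- After withdrawal the wrist-camera network did not find the stick and once called it tape. The scene camera confirmed it.

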